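# Bolt down the food shield's foot on the serving line

### The job

The food shield's steel foot still lacks the washer and nut on its bare stud. Drop the large washer over the stud so it lies flat on the foot, set the flange nut on the stud and turn it backwards (anticlockwise seen from above) until you feel the thread drop in, then run it clockwise down onto the washer, finger-tight, and let go. Leave everything else on the counter where it is.

Things in the scene. Friction and masses are not known exactly. Their poses are not given: they have to be found in the camera images.
- foot: The shield's stainless foot, fixed to the counter: plate 8 mm thick. Origin: on the counter (z = 0) under the bare upright stud's axis; z up. In its own frame the plate spans x -45 to 45, y -45 to 225 mm. At y = 90 stands an open tube socket, 38 mm across, top at 60 mm; at y = 180 a second stud with washer and nut already on (top 48 mm). It sits at a different place and yaw each time.
- stud_tip (a point): Centre of the bare stud's flat tip, on its axis, 48 mm above the counter. The tip is 9 mm across, tapering out over 8 mm to a plain pilot 17 mm across, which runs down to the thread's top at 34 mm. Below the thread, from about 16 mm down to the plate, a plain shoulder 26.4 mm across centres the washer.
- stud_thread (a point): On the bare stud's axis, 34 mm above the counter: top of its coarse right-hand three-start thread (26.4 mm over the ridges, 19 mm core, ridges 2.2 mm thick, 6 mm apart, lead 18 mm a turn: 2.86 mm per rad, down when turned clockwise seen from above). The three ridges end bluntly at the top at 0, 120 and 240 degrees from the foot's x axis, anticlockwise from above.
- nut: Large steel flange nut, loose, flange down: flange 54 mm across, 5 mm thick; above it a hexagon 41 mm across flats (47 over corners), top at 31 mm. 0.2 to 0.35 kg. Origin: centre of its underside, z up along the bore, x normal to a flat (flats face every 60 degrees). Bore 28 mm; three thread ridges in it leave a 20.4 mm hole.
- nut_start (a point): Point on the nut, 20 mm from its axis along its x axis, 2 mm above its underside. It marks the angle of one of the nut's three leading ridge ends (3 mm above the underside, at 0, 120 and 240 degrees from its x axis).
- washer: The large plain steel washer, loose, lying flat: 58 mm outside diameter, 32 mm hole, 8 mm thick, 0.12 kg. Origin: centre of its underside. In place its underside is 8 mm and its top 16 mm above the counter.
- crest_a (a point): Point 20 mm from the bare stud's axis at -11 degrees from the foot's x axis, 33 mm above the counter. Set on the stud, the nut rests on the ridge tops and climbs as it is turned anticlockwise. With nut_start here its underside is near 30.5 mm; 11 degrees further (31 mm) its ridge ends pass the stud's and, unless held up, it drops 6 mm, to 25 mm.
- crest_b (a point): The same point as crest_a, 120 degrees further round anticlockwise (the thread has three starts). After dropping in at 25 mm the nut threads down when turned clockwise: 9 mm in 3.14 rad, until its underside meets the washer at 16 mm.
- crest_c (a point): The same point as crest_a, 240 degrees further round anticlockwise.
- spanner: Bystander: steel spanner lying flat, 240 mm long. Origin about its middle.
- small_washer: Bystander: small steel washer, 36 mm outside, 13 mm hole, 4 mm thick. Origin: centre of its underside.
- bolt: Bystander: dark bolt standing on its 22 mm round head, 40 mm tall, 12 mm shank. Origin: centre of its underside.
- ramekin: Bystander: white china bowl, 80 mm across, 42 mm tall. Origin: centre of its underside.
- shaker: Bystander: glass salt shaker with steel top, 44 mm across, 85 mm tall. Origin: centre of its underside.
- sauce: Bystander: white sauce bottle, 60 mm across, 190 mm tall. Origin: centre of its underside.
Things that resemble listed ones, but are neither listed nor needed, are in the scene too. What is shaped like the nut but red is not meant. What is shaped like the washer but yellow is not meant.

How it is judged:
By the outcome, as a careful person would: the job done as asked, in the order asked, and still so for the second after the job is handed in, with the robot touching nothing.
It also fails if it takes over 64 s, if anything falls off the work surface, if the arm or the gripper's body presses on something with over 40 N, if the wrist force passes 120 N, or if a joint passes its speed limit or range.

### The arm

A 6-joint arm with a two-finger parallel gripper is mounted at the origin on the work surface. World frame = base frame: x ahead of the robot, y to its left, z up, the work surface at z = 0. Lengths are in mm, angles in rad, forces in N, time in s.
With the tool pointing down it reaches from about 350 to 875 mm from the base axis. Payload 4.2 kg.
Tool frame: the origin (TCP) lies at the very end of the fingers, on their centre line; the grasp point (between the pads) lies arm.hold_point_z behind it (arm.hold_point_z is the distance from the TCP to the grasp point, in mm); z points along the fingers, y is the direction in which the jaws open and shut (so a half turn about z gives the same grasp; the last joint's range is limited). The gripper opens to 85 mm and grips with 20 to 120 N. Pads are 22 mm wide; open, the fingers measure 114 mm over their backs; the gripper's body (76 mm by 85 mm) begins 54 mm behind the grasp point. The pads swing forward as they close: fully open they stand 13 mm farther back than shut.
Start: joints at [-0.877, 0.385, 0.008, 0, -1.194, -0.259], TCP at [263.28, -566.818, 231.312] pointing down, gripper open.
Joint ranges: [-3.14, 3.14], [-1.21, 2.06], [-1.07, 1.41], [-3.16, 2.05], [-2.99, -0.16], [-3.1, 3.1]. Speed limits (rad/s): [2.79, 2.79, 3.14, 3.14, 3.14, 3.14].

### API

Orientations are given as a unit quaternion [x, y, z, w].
In Python, from bench import arm gives the robot as it stands.
- The arm moves only by the tool step_arm, never from a script. Its argument "series" is a list of rows, each a list of 6 numbers: the shift along the world's x, y, z scaled (see below), then the turn, a rotation vector about the world's x, y, z scaled (see below). A call has 1 to 12 rows; each row is the pose to reach, as a shift and turn from the pose commanded when the call began; what a row does not reach only later rows make up. The controller multiplies each number of a shift by 400 mm and each number of a turn by pi/2 rad. A row lasts 1/12 s, in which the tool goes at most 41.7 mm and 7.16 degrees, less where a joint would pass 70% of its speed; a pose out of reach is approached as far as the arm can. A call with a number of a shift or a turn outside -1 to 1 is refused whole. A call with a gripper value outside its range is refused whole. "jaw" is the opening, from -1 (shut) to 1 (fully open), set as the call begins (left out, the last holds). The fingers move at their own pace and stop on an object; the grip force is fixed at half the most. Time passes only in rows, so rows that repeat a pose let the fingers close. It gives the time, the measured TCP pose, the force and the opening at its end, in the units of the state.
- arm.read_state(): the state, without advancing time (a new reading comes with each control period).
- arm.get_image(name): name is "scene" or "top" or "wrist"; returns a dict with "image" (480x640x3 uint8, red, green, blue), "camera_matrix" (3x3 intrinsics, pixels), "world_from_camera" (4x4, takes a point from camera to world coordinates). Camera axes: x right, y up, looking along -z (the intrinsics and any distortion apply to the point x, -y, -z); pixel columns grow to the right and rows downward; lengths in mm; the calibration is good to about 2 mm. A picture is of the moment at which its call begins. There is no depth.
- arm.job_done(): hands the job in, once; it reports no verdict.
The state is a dict: "clock": time; "joints": joint angles; "joint_vel": joint speeds; "joint_efforts": joint torques, N m; "position": TCP position; "ee_rot": TCP orientation; "contact_force": force on the tool from outside, world axes, zero at the start; "wrist_torque": the same for the moment, N m; "gripper_width": finger opening in mm.
Only numpy, scipy, OpenCV 4.12 (cv2) and the standard library are available. Lean on these libraries where they do the work, as an engineer would, in place of code of your own. Each camera call takes 0.05 s, during which the arm holds its last target.

## Working session

There is one attempt and no reset: what is moved stays moved. The work goes in short steps, Python scripts to look and compute and a tool call to move; the robot and the scene stay as the last step left them, time stands still between calls to the robot, and variables do not carry over. Pictures are saved under pics/ and viewed, and the job is handed in when it is done.

Besides the shell and the picture viewer there is one more tool, called by a JSON object that holds its "api" and its "payload", one argument or row to a line. step_arm: Moves the arm, as the interface text tells. Shifts and turns lie within -1 to 1; 1 stands for 400 mm of shift or pi/2 rad of turn. Its arguments: {"type":"object","properties":{"series":{"type":"array","items":{"type":"array","items":{"type":"number","minimum":-1,"maximum":1}}},"jaw":{"type":"number"}},"required":["series"]}

```bash
ls; mkdir -p pics; python3 - <<'E'
from bench import arm
import cv2
s=arm.read_state();print(s, arm.hold_point_z)
for n in ["scene","top","wrist"]:
    d=arm.get_image(n);cv2.imwrite(f"pics/{n}0.png",d["image"][:,:,::-1]);print(n,d["camera_matrix"].tolist(),d["world_from_camera"].round(4).tolist(),[k for k in d])
E
```

```text
pics
{'clock': 0.0, 'joints': array([-8.77421360e-01,  3.85540935e-01,  6.63520036e-03, -5.32822345e-04,
       -1.19397741e+00, -2.58603916e-01]), 'joint_vel': array([-0.00015095, -0.00066744, -0.00102953,  0.00019521,  0.00052338,
        0.00122961]), 'joint_efforts': array([ 5.68900177e-04, -3.92290306e+01,  1.88404673e+01,  4.18620855e+00,
       -4.55942049e-03,  8.69607618e-06]), 'position': array([ 263.03699146, -566.31485149,  230.22965085]), 'ee_rot': array([-2.15581321e-01,  9.76485301e-01,  1.04088759e-03, -2.58017542e-04]), 'contact_force': array([-0.66316584,  0.36039989, -0.74798596]), 'wrist_torque': array([ 0.01284605,  0.05314262, -0.05276721]), 'gripper_width': 85.30055931936425} 18.700000000000003
scene [[531.9887307731884, 0.0, 316.91082933450707], [0.0, 531.9887307731884, 238.6132038762718], [0.0, 0.0, 1.0]] [[-0.321, -0.7539, 0.5732, 1204.1412], [0.947, -0.2496, 0.202, 264.5114], [-0.0092, 0.6077, 0.7941, 1007.3629], [0.0, 0.0, 0.0, 1.0]] ['image', 'camera_matrix', 'world_from_camera']
top [[525.313346499438, 0.0, 311.5283953525732], [0.0, 525.313346499438, 237.64938641000808], [0.0, 0.0, 1.0]] [[-0.0051, 0.9936, -0.113, 400.5956], [-0.9999, -0.0035, 0.014, 8.1683], [0.0135, 0.113, 0.9935, 1069.7164], [0.0, 0.0, 0.0, 1.0]] ['image', 'camera_matrix', 'world_from_camera']
wrist [[392.71272766104556, 0.0, 317.5767460719467], [0.0, 392.71272766104556, 234.2678378410351], [0.0, 0.0, 1.0]] [[-0.4208, -0.8621, -0.2825, 189.4756], [0.9072, -0.3992, -0.133, -601.174], [0.0019, -0.3122, 0.95, 372.8164], [0.0, 0.0, 0.0, 1.0]] ['image', 'camera_matrix', 'world_from_camera']
```

View pics/scene0.png

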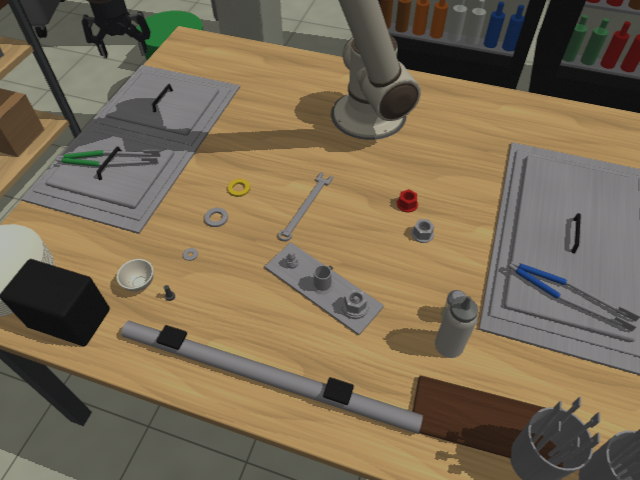

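View pics/top0.png

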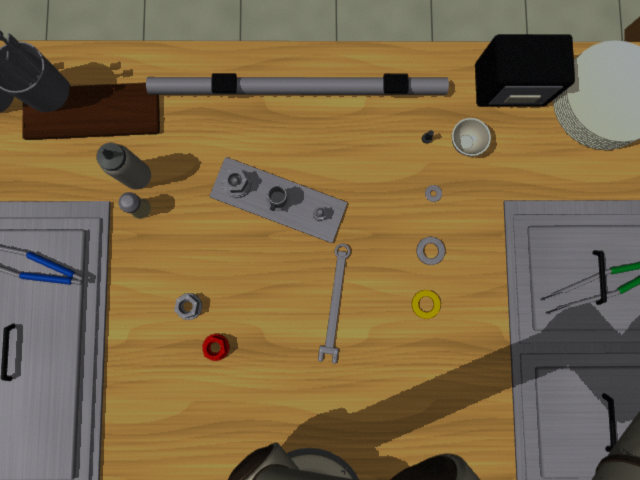

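View pics/wrist0.png

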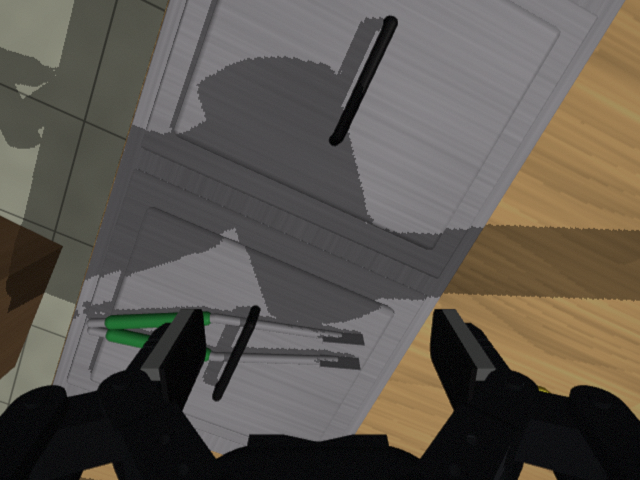

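Seen in top0: the grey large washer at (431,250), with the yellow one at (426,304) not meant and the small one at (433,193). The grey nut is at (188,306); the red one at (215,347) is not meant, and the fitted nut at (237,180) belongs to the second stud. The bare stud is at (322,213).

```bash
cat > h.py <<'E'
from bench import arm
import cv2, numpy as np
np.set_printoptions(suppress=True,precision=3)
def ray(d,u,v):
    K=d["camera_matrix"];T=d["world_from_camera"]
    c=np.array([(u-K[0,2])/K[0,0],-(v-K[1,2])/K[1,1],-1.0])
    return T[:3,3],T[:3,:3]@c
def px(d,u,v,z):
    o,r=ray(d,u,v);return o+r*(z-o[2])/r[2]
def proj(d,p):
    K=d["camera_matrix"];T=d["world_from_camera"]
    c=T[:3,:3].T@(np.asarray(p,float)-T[:3,3]);x,y,z=c[0],-c[1],-c[2]
    return np.array([K[0,0]*x/z+K[0,2],K[1,1]*y/z+K[1,2]])
def save(d,name,crop=None,scale=1):
    im=d["image"][:,:,::-1]
    if crop: im=im[crop[1]:crop[3],crop[0]:crop[2]]
    cv2.imwrite(f"pics/{name}.png",cv2.resize(im,None,fx=scale,fy=scale,interpolation=cv2.INTER_CUBIC))
def st():
    s=arm.read_state();R=rot(s["ee_rot"])
    print("t",round(s["clock"],2),"pos",s["position"].round(2),"yaw_y",round(np.degrees(np.arctan2(R[1,1],R[0,1])),2),"F",s["contact_force"].round(1),"M",s["wrist_torque"].round(2),"w",round(s["gripper_width"],2),"j6",round(s["joints"][5],3))
def rot(q):
    from scipy.spatial.transform import Rotation as R
    return R.from_quat(q).as_matrix()
E
python3 - <<'E'
from h import *
d=arm.get_image("top")
save(d,"top_a",(380,160,480,340),3); save(d,"top_b",(150,140,360,380),2.5)
for n,u,v,z in [("washer",431,250,8),("yellow",426,304,8),("nut",188,306,31),("stud",321,212,48),("stud2",237,179,48),("tubetop",278,190,60),("sauce",125,160,100),("shaker",130,203,85)]:
    print(n,px(d,u,v,z))
for u,v in [(227,157),(348,203),(333,242),(210,195)]: print(px(d,u,v,8))
E
```

```text
washer [ 495.15  -249.808    8.   ]
yellow [ 386.178 -236.357    8.   ]
nut [385.046 235.762  31.   ]
stud [567.521 -25.115  48.   ]
stud2 [634.088 140.708  48.   ]
tubetop [609.287  58.981  60.   ]
sauce [659.044 344.599 100.   ]
shaker [579.739 337.482  85.   ]
[689.602 167.025   8.   ]
[592.586 -81.964   8.   ]
[512.245 -50.391   8.   ]
[609.936 200.721   8.   ]
```

View pics/top_a.png

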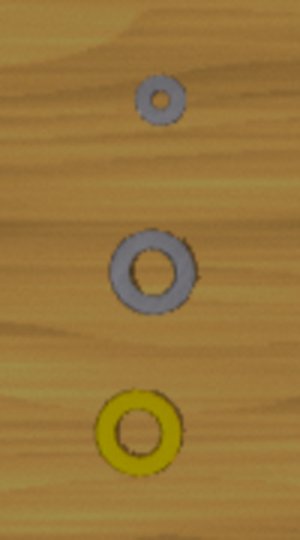

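View pics/top_b.png

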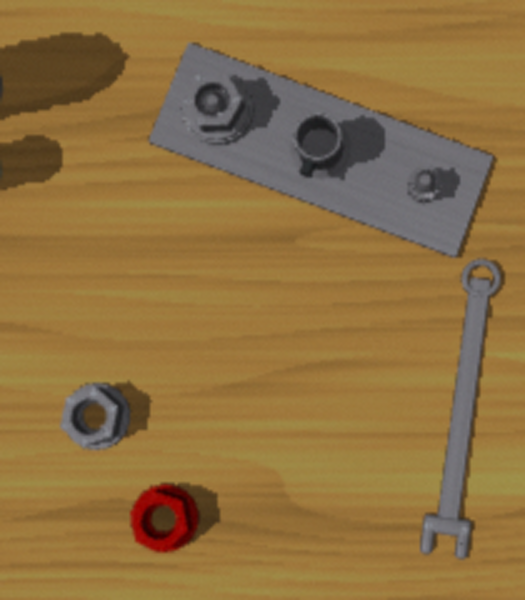

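{"api": "step_arm", "payload": {
  "series": [
    [0.06,0.08,-0.03,0,0,0.05],
    [0.15,0.2,-0.075,0,0,0.12],
    [0.25,0.34,-0.12,0,0,0.2],
    [0.35,0.48,-0.18,0,0,0.28],
    [0.45,0.61,-0.23,0,0,0.36],
    [0.53,0.72,-0.27,0,0,0.43],
    [0.58,0.7925,-0.303,0,0,0.48],
    [0.58,0.7925,-0.303,0,0,0.48],
    [0.58,0.7925,-0.303,0,0,0.48],
    [0.58,0.7925,-0.303,0,0,0.48],
    [0.58,0.7925,-0.303,0,0,0.48],
    [0.58,0.7925,-0.303,0,0,0.48]
  ],
  "jaw": 1
}}

```text
clock: 1.2
position: [495.8, -248.1, 109.2]
ee_rot: [-0.561, 0.828, 0.001, -0.001]
contact_force: [0.1, 0.4, 0.2]
gripper_width: 85.5
```

```bash
python3 - <<'E'
from h import *
st()
d=arm.get_image("wrist");save(d,"w1");st()
s=arm.read_state();print(proj(d,s["position"]),d["world_from_camera"].round(3).tolist())
E
```

```text
t 1.2 pos [ 495.84 -248.12  109.19] yaw_y 158.31 F [0.1 0.4 0.2] M [-0.02 -0.01  0.  ] w 85.47 j6 -0.207
t 1.25 pos [ 495.4  -249.2   109.73] yaw_y 158.21 F [-0.6 -0.4 -0.2] M [ 0.01 -0.03 -0.04] w 85.61 j6 -0.207
[316.325 312.395] [[-0.929, -0.352, -0.113, 465.616], [0.37, -0.882, -0.291, -323.575], [0.002, -0.312, 0.95, 251.689], [0.0, 0.0, 0.0, 1.0]]
```

View pics/w1.png

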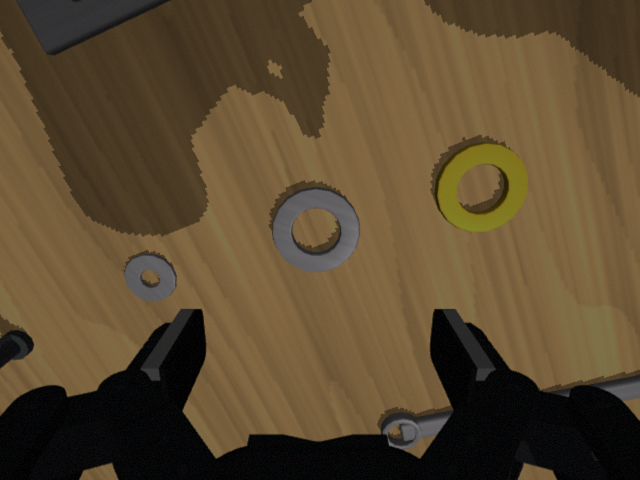

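Wrist view: the grey washer is centred near (316,230) between the jaws, and the yellow one at (482,187) stays. Next I fit its centre.

```bash
cat >> h.py <<'E'
def ellipse(d,u,v,r=70,sat=60):
    im=d["image"];hsv=cv2.cvtColor(im,cv2.COLOR_RGB2HSV)
    m=((hsv[...,1]<sat)&(hsv[...,2]>50)).astype(np.uint8)
    w=np.zeros_like(m);cv2.circle(w,(u,v),r,1,-1);m*=w
    n,l,s,c=cv2.connectedComponentsWithStats(m)
    k=1+np.argmax(s[1:,4]);cs,_=cv2.findContours((l==k).astype(np.uint8),cv2.RETR_CCOMP,cv2.CHAIN_APPROX_NONE)
    return sorted([cv2.fitEllipse(c) for c in cs if len(c)>20],key=lambda e:-e[1][1])
E
python3 - <<'E'
from h import *
d=arm.get_image("wrist")
for e in ellipse(d,316,230): print(e,px(d,*e[0],8))
o=px(d,273,230,8);print(np.linalg.norm(o-px(d,359,230,8)))
t=arm.get_image("top")
for e in ellipse(t,431,250,25): print(e,px(t,*e[0],8))
st()
E
```

```text
((315.8440856933594, 231.2985076904297), (81.85350036621094, 85.98532104492188), 91.89996337890625) [ 494.721 -252.212    8.   ]
((316.0703430175781, 232.39315795898438), (47.426170349121094, 49.600669860839844), 92.76557159423828) [ 494.864 -251.46     8.   ]
56.10174445911571
((434.2964172363281, 245.2839813232422), (29.801979064941406, 42.5026969909668), 34.35713577270508) [ 504.768 -256.843    8.   ]
((430.2537841796875, 250.33157348632812), (16.166147232055664, 16.96271324157715), 157.79640197753906) [ 494.479 -248.263    8.   ]
t 1.35 pos [ 494.98 -250.43  110.39] yaw_y 158.07 F [-0.2  0.3  0. ] M [-0.02  0.02 -0.01] w 85.08 j6 -0.207
```

{"api": "step_arm", "payload": {
  "series": [
    [-0.001,-0.004,-0.08,0,0,0],
    [-0.001,-0.004,-0.17,0,0,0],
    [-0.001,-0.004,-0.24,0,0,0],
    [-0.001,-0.004,-0.27,0,0,0],
    [-0.001,-0.004,-0.28,0,0,0],
    [-0.001,-0.004,-0.28,0,0,0]
  ]
}}

```text
clock: 1.85
position: [494.0, -252.4, -2.4]
ee_rot: [-0.559, 0.829, 0.0, -0.001]
contact_force: [-1.0, 0.0, 0.7]
gripper_width: 85.2
```

{"api": "step_arm", "payload": {
  "series": [
    [0,0,0,0,0,0],
    [0,0,0,0,0,0],
    [0,0,0,0,0,0],
    [0,0,0,0,0,0],
    [0,0,0,0,0,0],
    [0,0,0,0,0,0]
  ],
  "jaw": 0.25
}}

```text
clock: 2.35
position: [495.8, -251.9, 0.3]
ee_rot: [-0.56, 0.828, -0.001, 0.001]
contact_force: [-1.6, -1.4, 5.2]
gripper_width: 54.4
```

```bash
python3 - <<'E'
from h import *
st()
d=arm.get_image("wrist");save(d,"w2");st()
E
```

```text
t 2.35 pos [ 495.8  -251.92    0.31] yaw_y 158.13 F [-1.6 -1.4  5.2] M [-0.15  0.43 -0.07] w 54.35 j6 -0.204
t 2.4 pos [ 495.81 -251.94    0.3 ] yaw_y 158.13 F [-1.2  0.   4.4] M [-0.16  0.42 -0.08] w 54.33 j6 -0.204
```

View pics/w2.png

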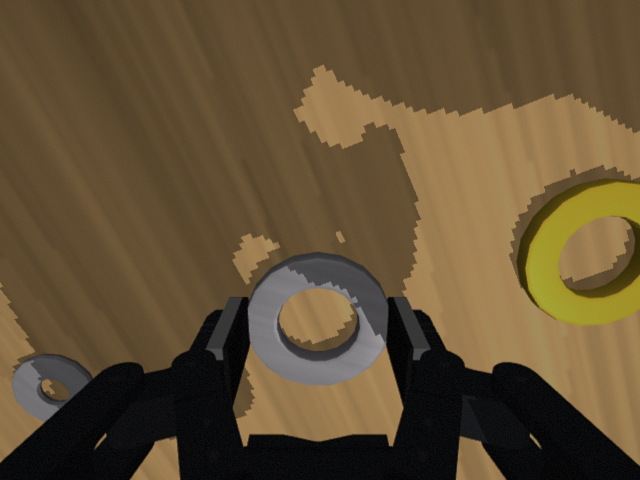

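Wrist view: the washer, centre (318,318), sits between the pads, which touch it at (248,325) and (388,325). Close firmly and lift a little to check.

{"api": "step_arm", "payload": {
  "series": [
    [0,0,0.004,0,0,0],
    [0,0,0.004,0,0,0],
    [0,0,0.004,0,0,0],
    [0,0,0.03,0,0,0],
    [0,0,0.1,0,0,0],
    [0,0,0.2,0,0,0],
    [0,0,0.3,0,0,0],
    [0,0,0.35,0,0,0],
    [0,0,0.35,0,0,0]
  ],
  "jaw": -0.3
}}

```text
clock: 3.15
position: [498.2, -252.4, 144.7]
ee_rot: [-0.56, 0.828, -0.005, 0.004]
contact_force: [0.9, 0.4, -0.7]
gripper_width: 53.6
```

```bash
python3 - <<'E'
from h import *
st()
d=arm.get_image("wrist");save(d,"w3");st()
s=arm.read_state();print(proj(d,s["position"]))
for e in ellipse(d,318,318,80): print(e)
E
```

```text
t 3.15 pos [ 498.19 -252.38  144.67] yaw_y 158.18 F [ 0.9  0.4 -0.7] M [-0.04 -0.05  0.  ] w 53.59 j6 -0.204
t 3.2 pos [ 496.37 -251.67  141.51] yaw_y 158.12 F [-0.4  0.5 -1.9] M [ 0.04 -0.01 -0.01] w 53.9 j6 -0.204
[321.124 310.413]
((317.6888122558594, 321.03265380859375), (126.97066497802734, 140.2113494873047), 90.81214141845703)
((318.0190124511719, 323.1748046875), (72.44791412353516, 82.47193145751953), 92.84552764892578)
```

View pics/w3.png

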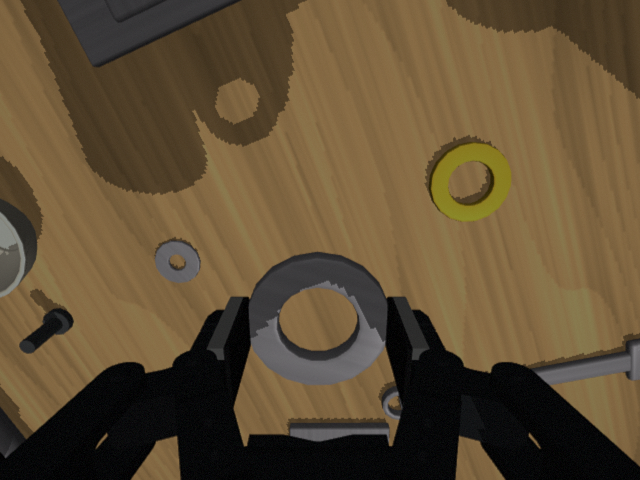

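{"api": "step_arm", "payload": {
  "series": [
    [0.01,0.04,0.01,0,0,0],
    [0.035,0.11,0.02,0,0,0],
    [0.065,0.2,0.03,0,0,0],
    [0.095,0.3,0.03,0,0,0],
    [0.125,0.4,0.03,0,0,0],
    [0.155,0.49,0.03,0,0,0],
    [0.175,0.545,0.03,0,0,0],
    [0.18,0.565,0.03,0,0,0],
    [0.18,0.565,0.03,0,0,0],
    [0.18,0.565,0.03,0,0,0]
  ]
}}

```text
clock: 4.03
position: [565.7, -25.7, 148.9]
ee_rot: [-0.56, 0.828, 0.001, -0.001]
contact_force: [0.8, 0.0, -1.5]
gripper_width: 53.7
```

```bash
python3 - <<'E'
from h import *
st()
d=arm.get_image("wrist");save(d,"w4");st()
save(d,"w4c",(230,160,430,310),4)
for e in ellipse(d,318,318,80): print(e)
d=arm.get_image("wrist")
np.savez("w4.npz",**d)
st()
E
```

```text
t 4.03 pos [565.74 -25.68 148.85] yaw_y 158.13 F [ 0.8  0.  -1.5] M [-0.04  0.07 -0.04] w 53.74 j6 -0.622
t 4.08 pos [565.76 -26.31 149.16] yaw_y 158.06 F [ 0.3 -0.6 -1.3] M [-0.06 -0.05 -0.  ] w 53.51 j6 -0.622
((317.5526123046875, 325.4359436035156), (139.3865203857422, 139.97943115234375), 23.679777145385742)
((317.239990234375, 332.6966247558594), (48.57919692993164, 81.57327270507812), 90.47412872314453)
((314.8367004394531, 385.2931213378906), (3.197134256362915, 16.932270050048828), 90.7197265625)
t 4.13 pos [565.9  -26.69 149.44] yaw_y 158.02 F [ 0.1  0.1 -2. ] M [ 0.02 -0.02  0.02] w 54.09 j6 -0.622
```

View pics/w4.png

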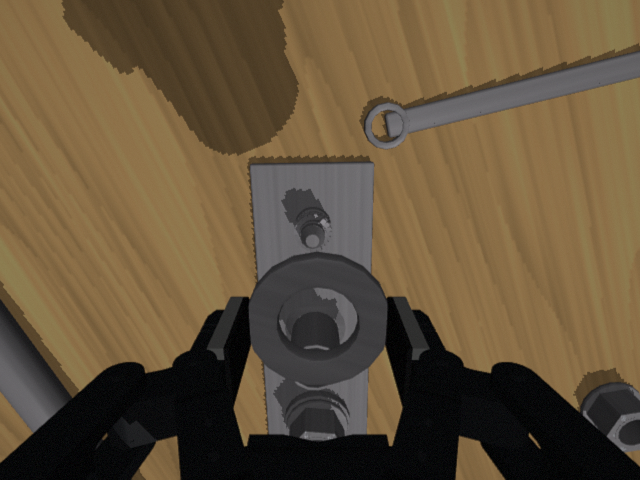

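View pics/w4c.png

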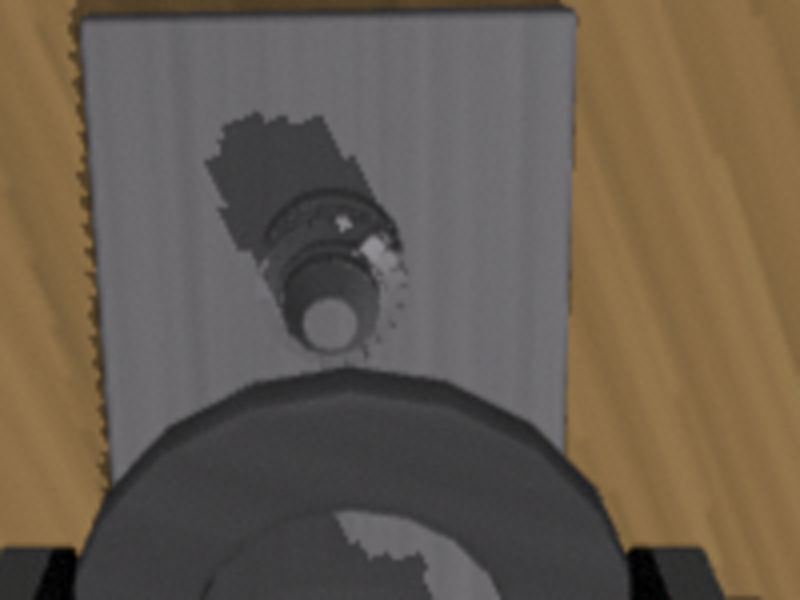

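```bash
cat >> h.py <<'E'
def circ(img,d,c,r,col,s,off):
    a=np.linspace(0,2*np.pi,121);p=np.array([proj(d,[c[0]+r*np.cos(t),c[1]+r*np.sin(t),c[2]]) for t in a])
    cv2.polylines(img,[np.round((p-np.array(off)+.5)*s).astype(np.int32)],True,col,1)
E
cat > ov.py <<'E'
from h import *
d=dict(np.load("w4.npz"));s=5;off=(240,230)
im=cv2.resize(np.clip(d["image"][230:390,240:400,::-1].astype(float)*1.6,0,255).astype(np.uint8),None,fx=s,fy=s,interpolation=cv2.INTER_CUBIC)[:600]
# washer top at tcp z + 7.7 ; use nominal cam offset
T=d["world_from_camera"];z=T[2,3]-141.6+7.7
c=px(d,318,321,z);print(c,z,T[:3,3])
for dv in (0,):
    circ(im,d,c,16,(0,255,0),s,off);circ(im,d,c,29,(0,255,0),s,off)
    circ(im,d,c-[0,0,8],16,(0,0,255),s,off);circ(im,d,c-[0,0,8],29,(0,0,255),s,off)
cv2.imwrite("pics/ov1.png",im)
tip=px(d,312.3,240.8,48);print("tip",tip,"delta",(tip-c))
for u,v in [(250,163.5),(373.3,163.5)]: print(px(d,u,v,8))
a=px(d,250,163.5,8)-px(d,373.3,163.5,8);print(np.degrees(np.arctan2(a[1],a[0])),np.linalg.norm(a))
E
python3 ov.py
```

```text
[564.39  -27.947 157.834] 157.8337588240917 [ 535.293 -101.549  291.734]
tip [569.41  -24.386  48.   ] delta [   5.02     3.561 -109.834]
[594.282 -82.812   8.   ]
[512.206 -49.686   8.   ]
-21.979116415610868 88.50863222537907
```

View pics/ov1.png

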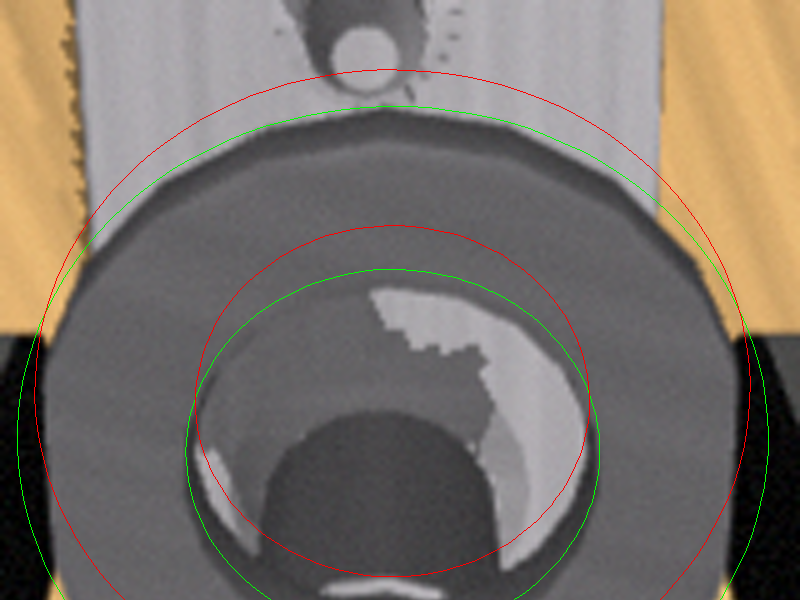

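```bash
cat > ov.py <<'E'
from h import *
d=dict(np.load("w4.npz"));s=4;off=(240,245)
im=cv2.resize(np.clip(d["image"][245:395,240:400,::-1].astype(float)*1.8,0,255).astype(np.uint8),None,fx=s,fy=s,interpolation=cv2.INTER_CUBIC)
T=d["world_from_camera"];z=T[2,3]-141.6+4.5
c=px(d,317.6,325.5,z);print(c,z,T[:3,3])
circ(im,d,c,15.8,(0,255,0),s,off);circ(im,d,c,28.6,(0,255,0),s,off)
circ(im,d,c-[0,0,8],15.8,(0,0,255),s,off);circ(im,d,c-[0,0,8],28.6,(0,0,255),s,off)
cv2.imwrite("pics/ov2.png",im)
tip=px(d,312.3,240.8,48);print("tip",tip,"delta",(tip-c))
E
python3 ov.py
```

```text
[565.991 -24.365 154.634] 154.6337588240917 [ 535.293 -101.549  291.734]
tip [569.41  -24.386  48.   ] delta [   3.419   -0.021 -106.634]
```

View pics/ov2.png

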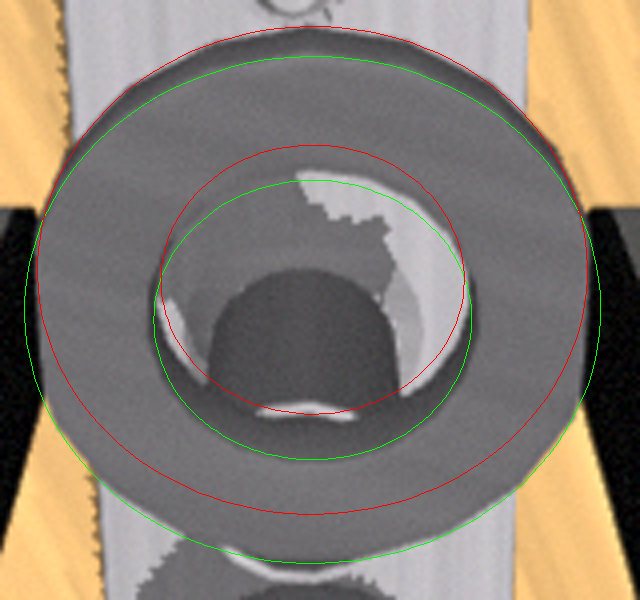

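{"api": "step_arm", "payload": {
  "series": [
    [0.0075,0,-0.05,0,0,0],
    [0.0075,0,-0.12,0,0,0],
    [0.0075,0,-0.17,0,0,0],
    [0.0075,0,-0.19,0,0,0],
    [0.0075,0,-0.19,0,0,0],
    [0.0075,0,-0.19,0,0,0]
  ]
}}

```text
clock: 4.63
position: [570.1, -26.4, 74.6]
ee_rot: [-0.56, 0.829, -0.0, -0.0]
contact_force: [0.3, 0.4, -0.8]
gripper_width: 53.4
```

```bash
cat > ov.py <<'E'
from h import *
import sys
st();d=arm.get_image("wrist");st();np.savez("w5.npz",**d);s=4;off=(240,245)
im=cv2.resize(np.clip(d["image"][245:395,240:400,::-1].astype(float)*1.8,0,255).astype(np.uint8),None,fx=s,fy=s,interpolation=cv2.INTER_CUBIC)
T=d["world_from_camera"];z=T[2,3]-141.6+4.5
c=px(d,317.6,325.5,z);print(c,z)
circ(im,d,c,15.8,(0,255,0),s,off);circ(im,d,c-[0,0,8],15.8,(0,0,255),s,off)
cv2.imwrite("pics/ov3.png",im)
E
python3 ov.py
```

```text
t 4.63 pos [570.14 -26.36  74.56] yaw_y 158.06 F [ 0.3  0.4 -0.8] M [ 0.03 -0.03 -0.04] w 53.37 j6 -0.621
t 4.68 pos [570.8  -25.97  75.34] yaw_y 158.09 F [-0.4  0.5 -1.8] M [-0.02 -0.    0.03] w 53.87 j6 -0.621
[570.391 -24.326  79.952] 79.95164123411283
```

View pics/ov3.png

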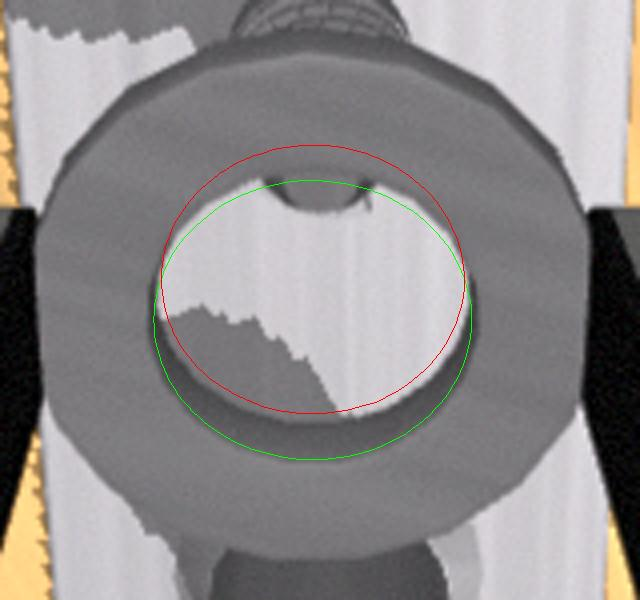

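```bash
python3 - <<'E'
from h import *
d=dict(np.load("w5.npz"))
p=px(d,319.6,297.2,48);y=np.array([.374,.927,0])
c=np.array([570.39,-24.33,80]);t=p-4.5*y
print(p,t,t-c,"footx",(t-c)@[.927,-.374,0],"footy",(t-c)@y)
E
```

```text
[570.988 -20.277  48.   ] [569.305 -24.449  48.   ] [ -1.085  -0.119 -32.   ] footx -0.9611848962868333 footy -0.5156616183725881
```

{"api": "step_arm", "payload": {
  "series": [
    [-0.002,0,-0.03,0,0,0],
    [-0.002,0,-0.06,0,0,0],
    [-0.002,0,-0.08,0,0,0],
    [-0.002,0,-0.09,0,0,0],
    [-0.002,0,-0.09,0,0,0]
  ]
}}

```text
clock: 5.1
position: [569.1, -25.5, 38.0]
ee_rot: [-0.56, 0.829, 0.0, -0.0]
contact_force: [-0.4, 0.6, -0.8]
gripper_width: 53.6
```

{"api": "step_arm", "payload": {
  "series": [
    [0,0,-0.02,0,0,0],
    [0,0,-0.04,0,0,0],
    [0,0,-0.06,0,0,0],
    [0,0,-0.07,0,0,0],
    [0,0,-0.07,0,0,0],
    [0,0,-0.07,0,0,0]
  ]
}}

```text
clock: 5.6
position: [569.0, -25.4, 9.8]
ee_rot: [-0.56, 0.828, 0.0, -0.0]
contact_force: [0.5, 0.1, -0.4]
gripper_width: 53.9
```

```bash
python3 ov.py
```

```text
t 5.6 pos [569.01 -25.43   9.77] yaw_y 158.12 F [ 0.5  0.1 -0.4] M [-0.03 -0.04 -0.03] w 53.86 j6 -0.622
t 5.65 pos [569.15 -25.42  10.  ] yaw_y 158.11 F [ 0.   0.8 -1.5] M [-0.    0.    0.06] w 53.6 j6 -0.622
[569.251 -23.428  15.164] 15.164139430079757
```

View pics/ov3.png

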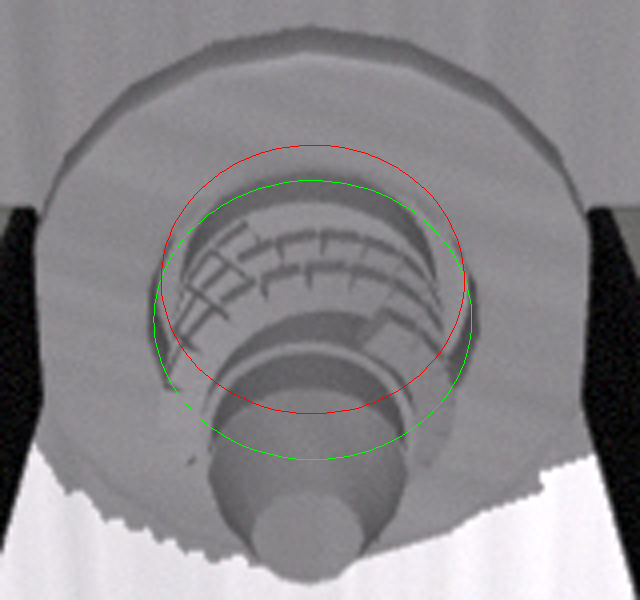

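The washer now surrounds the stud just above the plate; the tip is at about (316,377) and there is no contact force. Release it and go up.

{"api": "step_arm", "payload": {
  "series": [
    [0,0,-0.002,0,0,0],
    [0,0,-0.002,0,0,0],
    [0,0,-0.002,0,0,0],
    [0,0,-0.002,0,0,0],
    [0,0,0.03,0,0,0],
    [0,0,0.1,0,0,0],
    [0,0,0.2,0,0,0],
    [0,0,0.25,0,0,0],
    [0,0,0.25,0,0,0],
    [0,0,0.25,0,0,0]
  ],
  "jaw": 1
}}

```text
clock: 6.48
position: [569.8, -25.2, 111.8]
ee_rot: [-0.56, 0.829, -0.001, 0.002]
contact_force: [-1.1, -0.4, -0.8]
gripper_width: 85.5
```

```bash
cat > look.py <<'E'
from h import *
import sys
n,x0,y0,x1,y1,s=sys.argv[1],*map(int,sys.argv[2:7])
st();d=arm.get_image("wrist");st();np.savez(n+".npz",**d)
im=np.clip(d["image"][y0:y1,x0:x1,::-1].astype(float)*1.6,0,255).astype(np.uint8)
cv2.imwrite(f"pics/{n}.png",cv2.resize(im,None,fx=s,fy=s,interpolation=cv2.INTER_CUBIC))
E
python3 look.py w6 220 130 420 280 4
python3 - <<'E'
from h import *
d=dict(np.load("w5.npz"));print("tip before release",px(d,316.3,377,48), "tcp",d["world_from_camera"][:3,3])
E
```

```text
t 6.48 pos [569.8  -25.16 111.78] yaw_y 158.1 F [-1.1 -0.4 -0.8] M [0.05 0.02 0.01] w 85.46 j6 -0.622
t 6.53 pos [568.71 -25.39 110.21] yaw_y 158.08 F [-0.5 -0.5  0. ] M [-0.05 -0.04 -0.03] w 85.42 j6 -0.622
tip before release [569.174 -24.812  48.   ] tcp [ 538.331 -100.716  152.264]
```

View pics/w6.png

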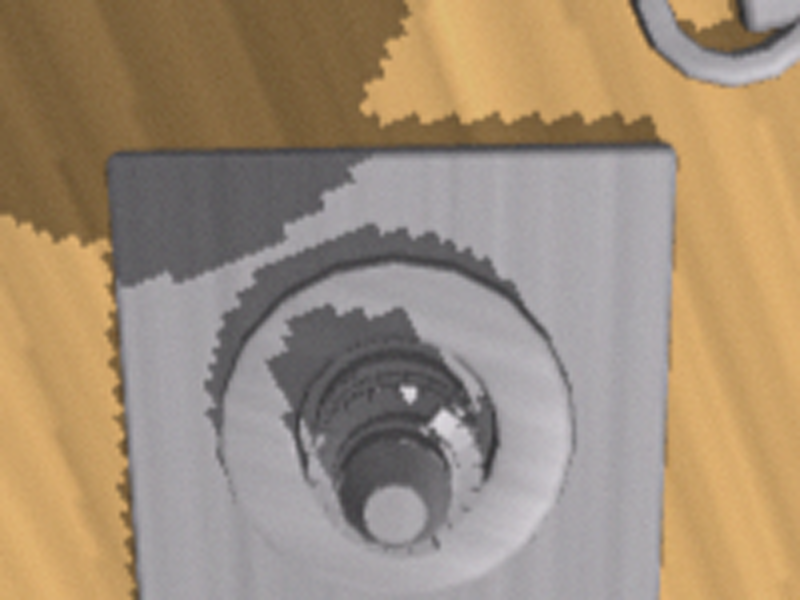

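The washer lies flat on the plate around the stud, and the tip appears at about (318,258). Go look at the nut.

{"api": "step_arm", "payload": {
  "series": [
    [-0.03,0.04,0.01,0,0,0],
    [-0.09,0.12,0.025,0,0,0],
    [-0.155,0.22,0.025,0,0,0],
    [-0.215,0.305,0.025,0,0,0],
    [-0.275,0.39,0.025,0,0,0],
    [-0.335,0.475,0.025,0,0,0],
    [-0.395,0.56,0.025,0,0,0],
    [-0.44,0.625,0.025,0,0,0],
    [-0.46,0.6525,0.025,0,0,0],
    [-0.46,0.6525,0.025,0,0,0],
    [-0.46,0.6525,0.025,0,0,0]
  ]
}}

```text
clock: 7.45
position: [384.1, 235.4, 119.0]
ee_rot: [-0.561, 0.828, -0.0, -0.001]
contact_force: [-0.7, 0.4, -0.4]
gripper_width: 85.6
```

```bash
python3 look.py w7 220 130 420 280 4;python3 - <<'E'
from h import *
save(dict(np.load("w7.npz")),"w7f")
E
```

```text
t 7.45 pos [384.12 235.44 119.  ] yaw_y 158.23 F [-0.7  0.4 -0.4] M [-0.01  0.02 -0.05] w 85.55 j6 -1.292
t 7.5 pos [384.62 234.91 119.11] yaw_y 158.13 F [-0.2 -0.1  0.4] M [-0.01 -0.03  0.  ] w 85.87 j6 -1.292
```

View pics/w7.png

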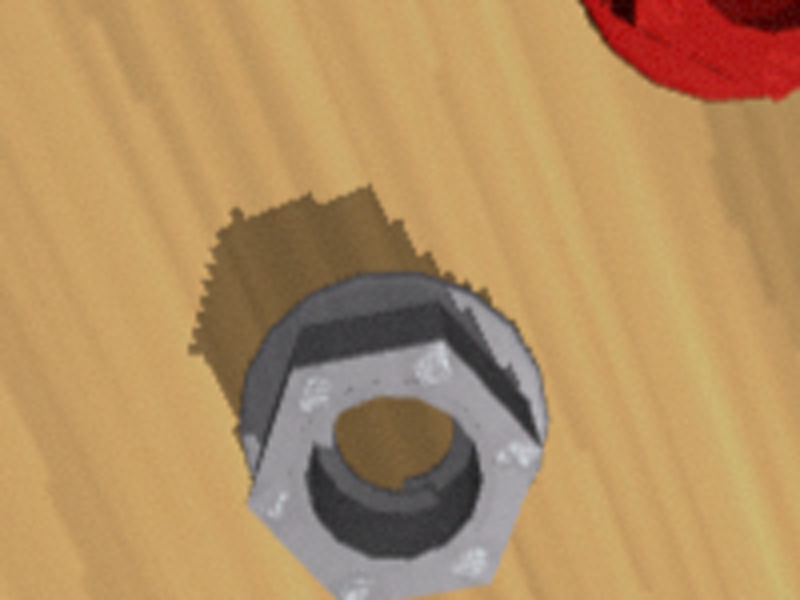

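View pics/w7f.png

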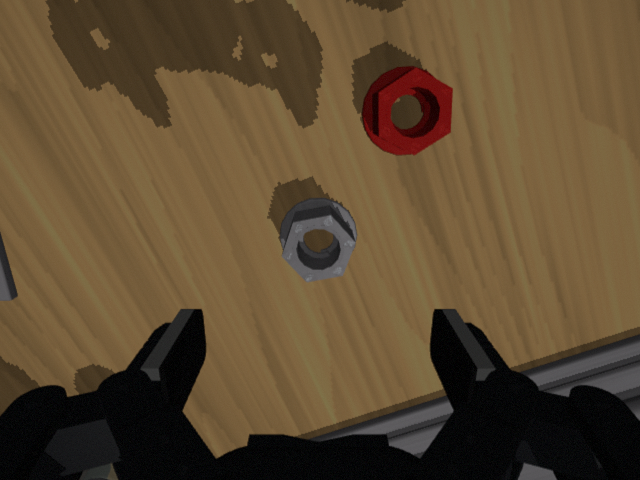

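Wrist view: the grey nut's hexagon is centred at about (319,248). The red nut at (407,110) is not the one.

```bash
python3 - <<'E'
from h import *
from scipy.optimize import least_squares
d=dict(np.load("w7.npz"))
u=np.array([(295,365),(443,338),(541,445),(490,582),(340,602),(250,500)])/4+[220,130]-.4
P=np.array([px(d,*q,31)[:2] for q in u])
def f(p):
    a=p[2]+np.arange(6)*np.pi/3*-1
    return np.r_[(p[0]+p[3]*np.cos(a)-P[:,0]),(p[1]+p[3]*np.sin(a)-P[:,1])]
best=min((least_squares(f,[*P.mean(0),a0,23]) for a0 in np.arange(0,6.3,.5)),key=lambda r:r.cost)
b2=min((least_squares(lambda p:np.r_[(p[0]+p[3]*np.cos(p[2]+np.arange(6)*np.pi/3)-P[:,0]),(p[1]+p[3]*np.sin(p[2]+np.arange(6)*np.pi/3)-P[:,1])],[*P.mean(0),a0,23]) for a0 in np.arange(0,6.3,.5)),key=lambda r:r.cost)
for b in(best,b2):print(b.x,np.degrees(b.x[2])%60,"flat normal",(np.degrees(b.x[2])+30)%60,b.cost)
st()
E
```

```text
[384.578 238.852   1.896 -23.384] 48.655141575160485 flat normal 18.655141575160485 0.8178194351083432
[384.578 238.852   2.996   0.12 ] 51.65865953566683 flat normal 21.65865953566683 1641.254956582406
t 7.5 pos [384.62 234.91 119.11] yaw_y 158.13 F [-0.2 -0.1  0.4] M [-0.01 -0.03  0.  ] w 85.87 j6 -1.292
```

{"api": "step_arm", "payload": {
  "series": [
    [0,0.002,0,0,0,0.05],
    [0,0.006,0,0,0,0.125],
    [-0.001,0.008,0,0,0,0.2],
    [-0.001,0.008,0,0,0,0.275],
    [-0.001,0.008,0,0,0,0.35],
    [-0.001,0.008,0,0,0,0.425],
    [-0.001,0.008,0,0,0,0.5],
    [-0.001,0.008,0,0,0,0.575],
    [-0.001,0.008,0,0,0,0.65],
    [-0.001,0.008,0,0,0,0.725],
    [-0.001,0.008,0,0,0,0.8],
    [-0.001,0.008,0,0,0,0.875]
  ]
}}

```text
clock: 8.5
position: [385.2, 237.1, 119.4]
ee_rot: [0.959, -0.284, -0.0, 0.001]
contact_force: [0.4, 0.8, -0.1]
gripper_width: 85.6
```

{"api": "step_arm", "payload": {
  "series": [
    [0,0,-0.03,0,0,0.075],
    [0,0,-0.06,0,0,0.15],
    [0,0,-0.1,0,0,0.21],
    [0,0,-0.1,0,0,0.241],
    [0,0,-0.1,0,0,0.241],
    [0,0,-0.1,0,0,0.241]
  ]
}}

```text
clock: 9.0
position: [385.3, 237.7, 79.7]
ee_rot: [0.995, -0.101, -0.0, 0.0]
contact_force: [-1.0, 0.2, -0.1]
gripper_width: 85.5
```

```bash
python3 look.py w8 230 220 410 370 4
```

```text
t 9.0 pos [385.27 237.69  79.72] yaw_y -101.65 F [-1.   0.2 -0.1] M [ 0.02 -0.05  0.  ] w 85.52 j6 0.454
t 9.05 pos [385.3  238.09  80.05] yaw_y -101.62 F [ 0.9  1.  -0.1] M [ 0.02 -0.06  0.02] w 85.06 j6 0.454
```

View pics/w8.png

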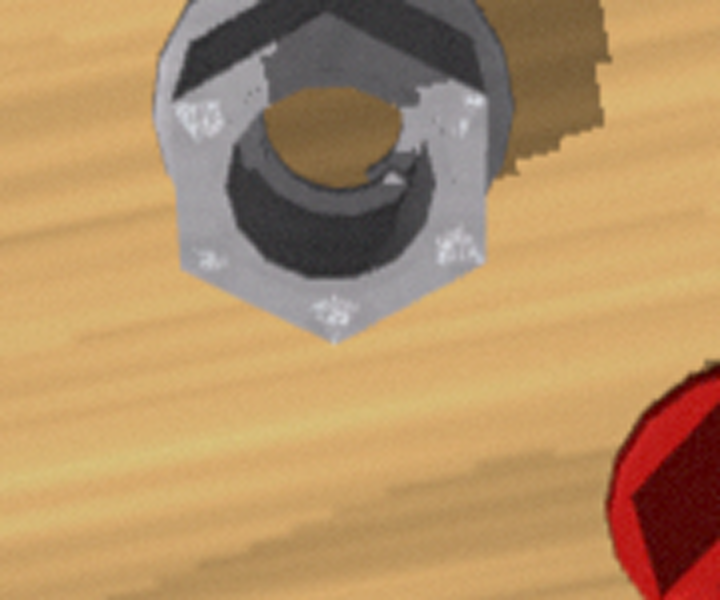

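```bash
python3 - <<'E'
from h import *
from scipy.optimize import least_squares
d=dict(np.load("w8.npz"))
u=np.array([(173,100),(327,10),(487,97),(484,264),(335,343),(181,268)])/4+[230,220]-.4
P=np.array([px(d,*q,31)[:2] for q in u])
b=min((least_squares(lambda p:np.r_[(p[0]+p[3]*np.cos(p[2]-np.arange(6)*np.pi/3)-P[:,0]),(p[1]+p[3]*np.sin(p[2]-np.arange(6)*np.pi/3)-P[:,1])],[*P.mean(0),a0,23]) for a0 in np.arange(0,6.3,.5)),key=lambda r:r.cost)
print(b.x,(np.degrees(b.x[2])+30)%60,b.cost)
E
```

```text
[384.935 239.544   0.857  23.582] 19.104995306386144 0.11665959990571012
```

{"api": "step_arm", "payload": {
  "series": [
    [-0.001,0.003,-0.06,0,0,0],
    [-0.001,0.003,-0.12,0,0,0],
    [-0.001,0.003,-0.16,0,0,0],
    [-0.001,0.003,-0.172,0,0,0],
    [-0.001,0.003,-0.172,0,0,0]
  ]
}}

```text
clock: 9.47
position: [384.2, 239.3, 10.6]
ee_rot: [0.995, -0.1, -0.001, 0.001]
contact_force: [0.5, 0.2, 0.8]
gripper_width: 85.4
```

{"api": "step_arm", "payload": {
  "series": [
    [0,0,0,0,0,0],
    [0,0,0,0,0,0],
    [0,0,0,0,0,0],
    [0,0,0,0,0,0],
    [0,0,0,0,0,0],
    [0,0,0,0,0,0],
    [0,0,0,0,0,0],
    [0,0,0,0,0,0]
  ],
  "jaw": -0.6
}}

```text
clock: 10.13
position: [384.9, 240.8, 12.6]
ee_rot: [0.995, -0.099, 0.001, -0.001]
contact_force: [-1.0, -0.6, 5.7]
gripper_width: 39.6
```

```bash
python3 look.py w9 220 220 420 370 4
```

```text
t 10.13 pos [384.9  240.76  12.64] yaw_y -101.41 F [-1.  -0.6  5.7] M [-0.08  0.3   0.07] w 39.57 j6 0.452
t 10.18 pos [384.88 240.73  12.64] yaw_y -101.41 F [-1.6  0.1  6.5] M [-0.09  0.31  0.04] w 39.92 j6 0.452
```

View pics/w9.png

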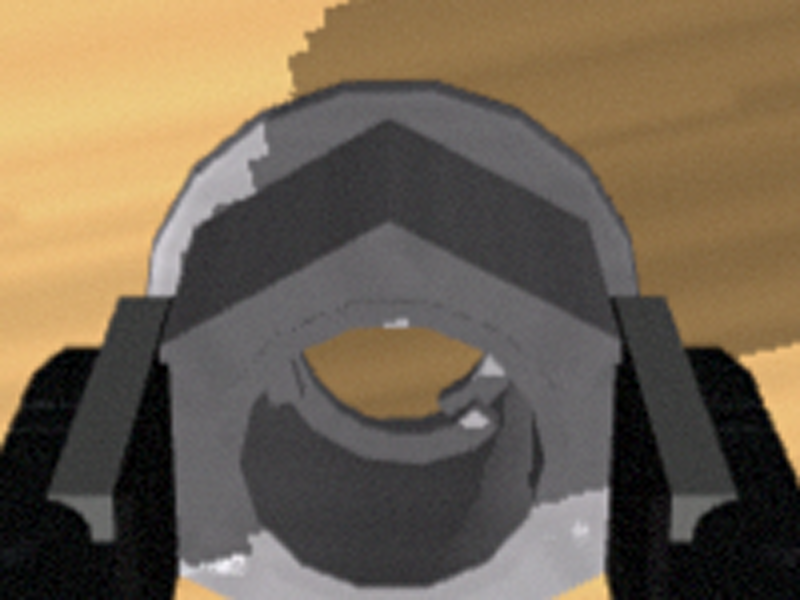

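```bash
python3 - <<'E'
from h import *
d=dict(np.load("w9.npz"))
u=np.array([(390,222),(165,346),(621,346)])/4+[220,220]-.4
P=np.array([px(d,*q,31) for q in u]);print(P)
y=(P[2]-P[1]);print(np.linalg.norm(y),np.degrees(np.arctan2(y[1],y[0])))
m=(P[1]+P[2])/2; ax=P[0]-m; print(np.linalg.norm(ax)); c=P[0]-ax/np.linalg.norm(ax)*23.67
print("c",c, "c2",m-ax/np.linalg.norm(ax)*11.83, "tcp 384.9 240.75")
E
```

```text
[[408.165 235.263  31.   ]
 [400.365 257.183  31.   ]
 [392.398 217.587  31.   ]]
40.388969754000165 -101.37592087671125
11.972622759171577
c [384.869 239.458  31.   ] c2 [384.739 239.481  31.   ] tcp 384.9 240.75
```

{"api": "step_arm", "payload": {
  "series": [
    [0,0,0.02,0,0,0],
    [0,0,0.07,0,0,0],
    [0.01,-0.015,0.15,0,0,0],
    [0.04,-0.06,0.23,0,0,-0.01],
    [0.09,-0.13,0.28,0,0,-0.02],
    [0.14,-0.2,0.3,0,0,-0.03],
    [0.19,-0.27,0.3,0,0,-0.04],
    [0.24,-0.345,0.3,0,0,-0.05],
    [0.295,-0.42,0.3,0,0,-0.06],
    [0.35,-0.5,0.3,0,0,-0.062],
    [0.4,-0.575,0.3,0,0,-0.062],
    [0.44,-0.63,0.3,0,0,-0.062]
  ]
}}

```text
clock: 11.18
position: [560.5, -14.6, 131.4]
ee_rot: [0.989, -0.149, -0.0, 0.0]
contact_force: [0.1, 0.5, -2.2]
gripper_width: 39.9
```

{"api": "step_arm", "payload": {
  "series": [
    [0.0225,-0.03175,-0.02,0,0,0],
    [0.0225,-0.03175,-0.06,0,0,0],
    [0.0225,-0.03175,-0.08,0,0,0],
    [0.0225,-0.03175,-0.08,0,0,0],
    [0.0225,-0.03175,-0.08,0,0,0],
    [0.0225,-0.03175,-0.08,0,0,0]
  ]
}}

```text
clock: 11.68
position: [569.4, -24.1, 100.1]
ee_rot: [0.989, -0.147, 0.0, -0.0]
contact_force: [0.9, 0.2, -2.2]
gripper_width: 39.7
```

```bash
python3 look.py w10 220 200 420 350 4; python3 -c "
from h import *
save(dict(np.load('w10.npz')),'w10f')"
```

```text
t 11.68 pos [569.4  -24.14 100.1 ] yaw_y -106.95 F [ 0.9  0.2 -2.2] M [ 0.02 -0.03  0.03] w 39.65 j6 1.033
t 11.73 pos [569.6  -24.06 100.34] yaw_y -106.96 F [ 0.6  0.5 -2.5] M [0.06 0.02 0.06] w 39.82 j6 1.033
```

View pics/w10.png

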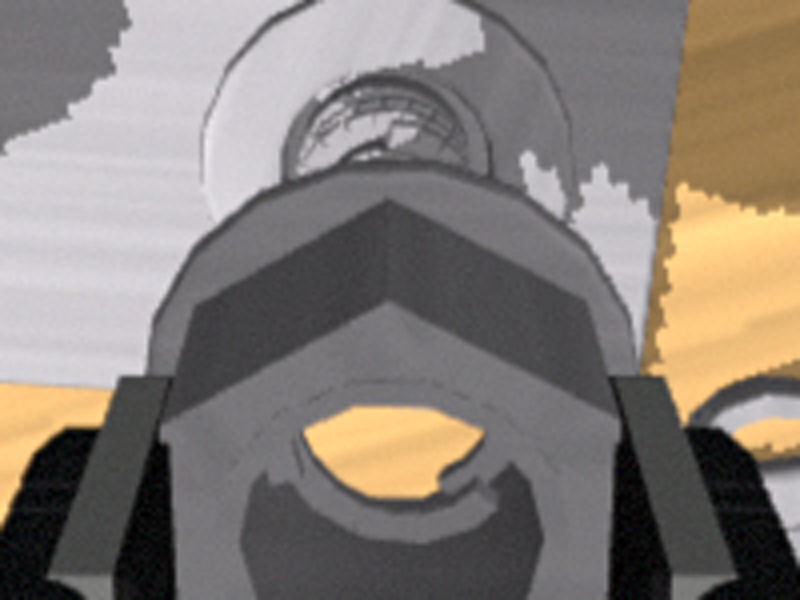

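View pics/w10f.png

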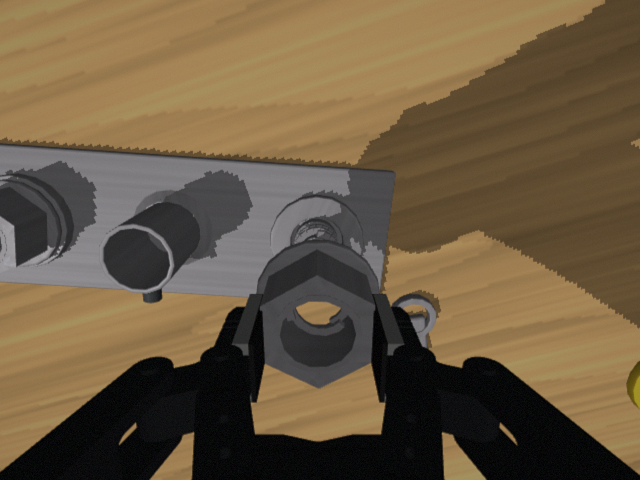

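The stud base, at crop x of about 388, lines up with the nut axis at 390. Lower in stages.

{"api": "step_arm", "payload": {
  "series": [
    [0,0,-0.03,0,0,0],
    [0,0,-0.06,0,0,0],
    [0,0,-0.08,0,0,0],
    [0,0,-0.095,0,0,0],
    [0,0,-0.11,0,0,0],
    [0,0,-0.11,0,0,0]
  ]
}}

```text
clock: 12.23
position: [568.7, -24.6, 54.4]
ee_rot: [0.989, -0.148, -0.001, 0.0]
contact_force: [-0.7, -0.3, -3.4]
gripper_width: 40.0
```

{"api": "step_arm", "payload": {
  "series": [
    [0,0,-0.01,0,0,0],
    [0,0,-0.02,0,0,0],
    [0,0,-0.025,0,0,0],
    [0,0,-0.025,0,0,0]
  ]
}}

```text
clock: 12.57
position: [569.5, -24.5, 45.2]
ee_rot: [0.989, -0.148, 0.0, -0.0]
contact_force: [0.7, 1.9, -4.4]
gripper_width: 39.8
```

```bash
python3 look.py w11 220 220 420 370 4
```

```text
t 12.57 pos [569.51 -24.47  45.17] yaw_y -107.03 F [ 0.7  1.9 -4.4] M [ 0.42 -0.08  0.01] w 39.83 j6 1.033
t 12.62 pos [569.52 -24.47  45.29] yaw_y -107.03 F [-0.2  1.4 -3.5] M [ 0.38 -0.05  0.  ] w 39.91 j6 1.033
```

View pics/w11.png

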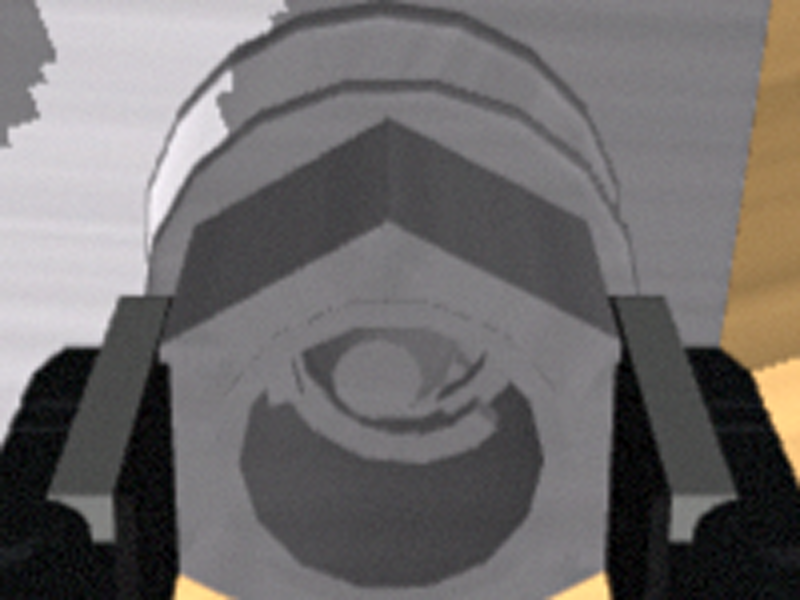

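The tip shows in the bore at crop (378,378), about 1.3 mm left of the bore axis at 392. Correct for that and lower on.

{"api": "step_arm", "payload": {
  "series": [
    [0.001,0.003,0,0,0,0],
    [0.001,0.003,0,0,0,0],
    [0.001,0.003,-0.003,0,0,0],
    [0.001,0.003,-0.006,0,0,0],
    [0.001,0.003,-0.006,0,0,0]
  ]
}}

```text
clock: 13.03
position: [569.6, -23.6, 42.7]
ee_rot: [0.989, -0.148, -0.0, 0.0]
contact_force: [-1.4, 0.2, -2.1]
gripper_width: 39.5
```

{"api": "step_arm", "payload": {
  "series": [
    [0,0,-0.0025,0,0,0],
    [0,0,-0.005,0,0,0],
    [0,0,-0.005,0,0,0]
  ]
}}

```text
clock: 13.28
position: [569.7, -23.6, 42.4]
ee_rot: [0.989, -0.148, 0.0, 0.0]
contact_force: [-2.7, -0.5, 6.2]
gripper_width: 40.0
```

```bash
python3 look.py w12 220 220 420 370 4
```

```text
t 13.28 pos [569.74 -23.6   42.36] yaw_y -106.99 F [-2.7 -0.5  6.2] M [0.15 0.97 0.  ] w 40.01 j6 1.031
t 13.33 pos [569.72 -23.62  42.35] yaw_y -106.99 F [-2.   0.6  6.2] M [ 0.19  0.93 -0.  ] w 39.34 j6 1.031
```

View pics/w12.png

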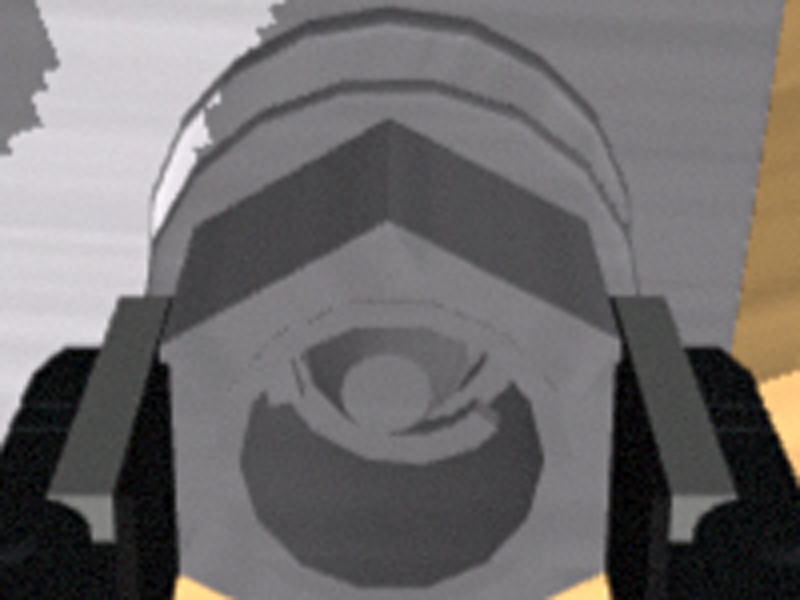

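Contact is at TCP z 42.4, so the nut's underside is near 29.75 mm: the ridge ends should pass after about 25° more anticlockwise. Loosen the jaws into a loose wrench and look.

{"api": "step_arm", "payload": {
  "series": [
    [0,0,0.003,0,0,0],
    [0,0,0.003,0,0,0],
    [0,0,0.003,0,0,0],
    [0,0,0.003,0,0,0]
  ],
  "jaw": 0.02
}}

```text
clock: 13.67
position: [570.0, -23.5, 42.2]
ee_rot: [0.989, -0.148, 0.0, -0.0]
contact_force: [0.0, -0.3, -0.5]
gripper_width: 43.8
```

```bash
python3 look.py w13 220 220 420 370 4
```

```text
t 13.67 pos [569.97 -23.51  42.21] yaw_y -107.03 F [ 0.  -0.3 -0.5] M [-0.07 -0.03  0.02] w 43.83 j6 1.031
t 13.72 pos [569.87 -23.55  42.1 ] yaw_y -107.03 F [ 0.8  0.3 -0.2] M [-0.01  0.04 -0.02] w 43.14 j6 1.031
```

View pics/w13.png

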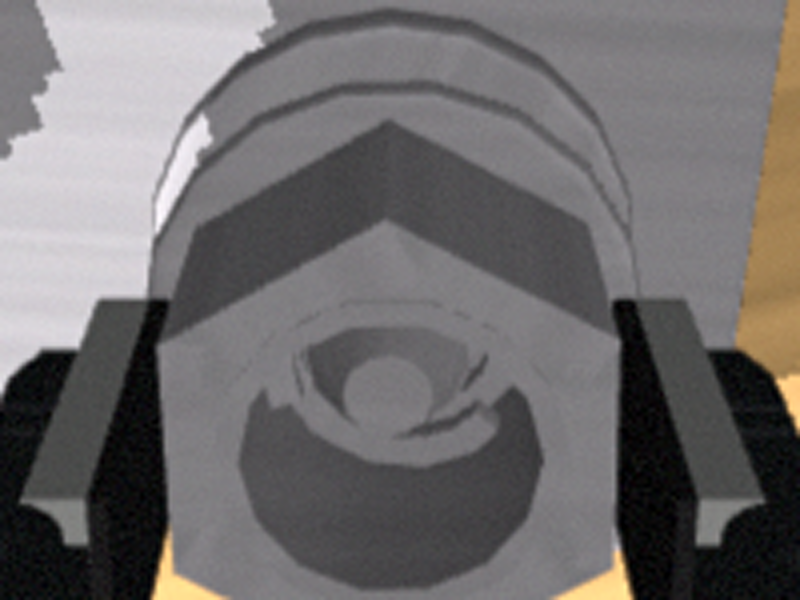

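{"api": "step_arm", "payload": {
  "series": [
    [0,0,0,0,0,0.05],
    [0,0,0,0,0,0.1],
    [0,0,0,0,0,0.15],
    [0,0,0,0,0,0.2],
    [0,0,0,0,0,0.22],
    [0,0,0,0,0,0.22]
  ]
}}

```text
clock: 14.22
position: [569.9, -23.7, 42.3]
ee_rot: [1.0, 0.024, 0.0, 0.0]
contact_force: [-0.5, -0.9, 1.0]
gripper_width: 43.7
```

```bash
python3 look.py w14 220 220 420 370 4
```

```text
t 14.22 pos [569.91 -23.66  42.28] yaw_y -87.2 F [-0.5 -0.9  1. ] M [-0.2   0.05 -0.05] w 43.67 j6 1.377
t 14.27 pos [569.92 -23.65  42.29] yaw_y -87.27 F [-0.4 -0.2  2.4] M [-0.23  0.01 -0.07] w 43.63 j6 1.376
```

View pics/w14.png

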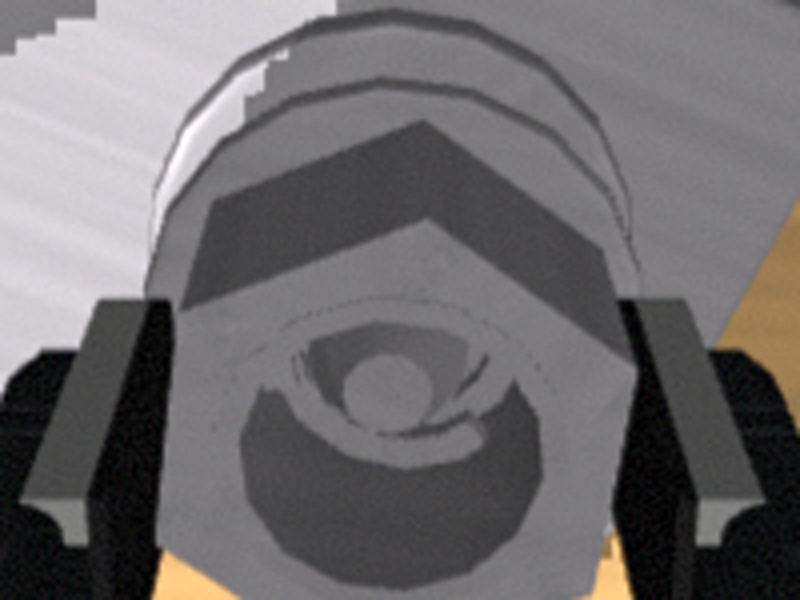

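The nut follows with about 9° of backlash and has not dropped yet. Continue.

{"api": "step_arm", "payload": {
  "series": [
    [0,0,0,0,0,0.04],
    [0,0,0,0,0,0.08],
    [0,0,0,0,0,0.12],
    [0,0,0,0,0,0.16],
    [0,0,0,0,0,0.19],
    [0,0,0,0,0,0.19]
  ]
}}

```text
clock: 14.77
position: [569.6, -23.5, 41.9]
ee_rot: [0.985, 0.172, -0.0, -0.0]
contact_force: [0.9, 0.2, -0.1]
gripper_width: 43.5
```

```bash
python3 look.py w15 220 220 420 370 4
```

```text
t 14.77 pos [569.63 -23.47  41.91] yaw_y -70.14 F [ 0.9  0.2 -0.1] M [0.01 0.03 0.03] w 43.53 j6 1.675
t 14.82 pos [569.63 -23.45  41.93] yaw_y -70.22 F [-0.8  0.1 -0.2] M [ 0.02 -0.01 -0.02] w 43.4 j6 1.673
```

View pics/w15.png

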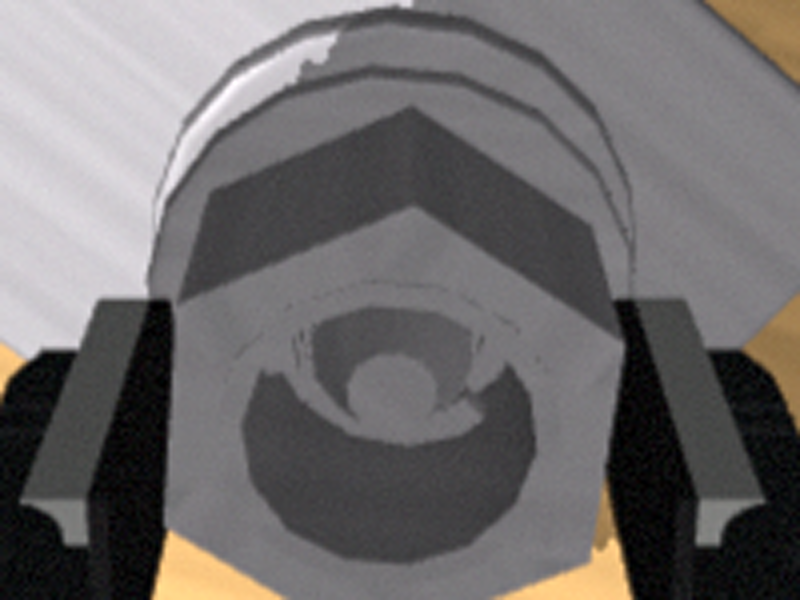

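The nut has dropped: the bore shrank from 303 to 292 crop px, the flange edge moved from y 85 to 68, and the force is gone. Now run it clockwise.

{"api": "step_arm", "payload": {
  "series": [
    [0,0,0,0,0,-0.05],
    [0,0,0,0,0,-0.125],
    [0,0,-0.001,0,0,-0.2],
    [0,0,-0.002,0,0,-0.275],
    [0,0,-0.004,0,0,-0.35],
    [0,0,-0.005,0,0,-0.425],
    [0,0,-0.007,0,0,-0.5],
    [0,0,-0.008,0,0,-0.575],
    [0,0,-0.01,0,0,-0.65],
    [0,0,-0.011,0,0,-0.725],
    [0,0,-0.012,0,0,-0.8],
    [0,0,-0.013,0,0,-0.87]
  ]
}}

```text
clock: 15.82
position: [570.2, -23.2, 37.2]
ee_rot: [0.871, -0.491, 0.0, -0.0]
contact_force: [-0.6, 1.5, 2.6]
gripper_width: 43.7
```

```bash
python3 look.py w16 220 220 420 370 4
```

```text
t 15.82 pos [570.21 -23.15  37.23] yaw_y -148.83 F [-0.6  1.5  2.6] M [0.37 0.05 0.08] w 43.66 j6 0.301
t 15.87 pos [570.28 -23.18  37.14] yaw_y -149.01 F [0.3 0.1 0.9] M [ 0.07 -0.09 -0.02] w 43.51 j6 0.298
```

View pics/w16.png

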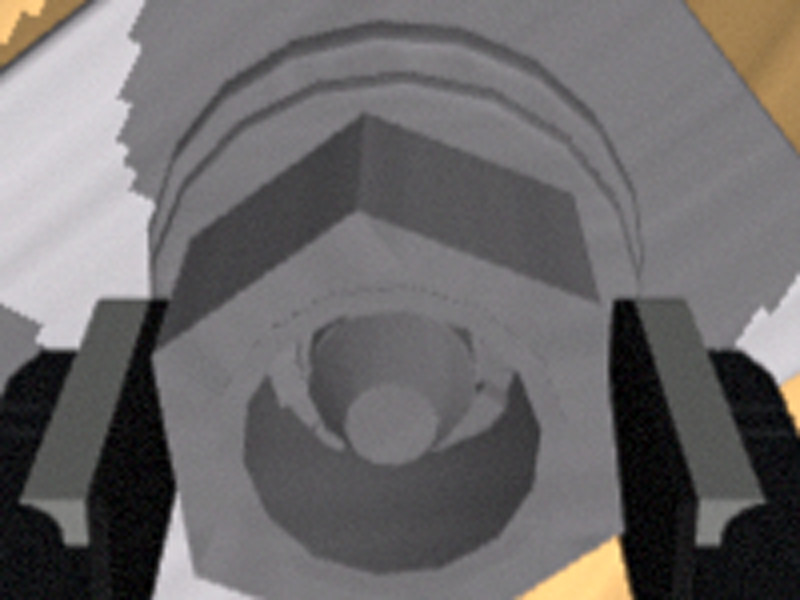

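{"api": "step_arm", "payload": {
  "series": [
    [0,0,0,0,0,-0.05],
    [0,0,-0.001,0,0,-0.125],
    [0,0,-0.003,0,0,-0.2],
    [0,0,-0.004,0,0,-0.275],
    [0,0,-0.005,0,0,-0.35],
    [0,0,-0.006,0,0,-0.425],
    [0,0,-0.007,0,0,-0.5],
    [0,0,-0.008,0,0,-0.575],
    [0,0,-0.009,0,0,-0.65],
    [0,0,-0.01,0,0,-0.725],
    [0,0,-0.011,0,0,-0.8],
    [0,0,-0.011,0,0,-0.87]
  ]
}}

```text
clock: 16.87
position: [570.3, -23.4, 32.7]
ee_rot: [-0.367, 0.93, -0.0, 0.001]
contact_force: [0.0, 1.0, -0.3]
gripper_width: 43.7
```

{"api": "step_arm", "payload": {
  "series": [
    [0,0,0,0,0,-0.06],
    [0,0,-0.001,0,0,-0.12],
    [0,0,-0.002,0,0,-0.18],
    [0,0,-0.003,0,0,-0.24],
    [0,0,-0.003,0,0,-0.3],
    [0,0,-0.003,0,0,-0.3]
  ]
}}

```text
clock: 17.37
position: [570.0, -23.5, 31.3]
ee_rot: [-0.141, 0.99, -0.0, 0.0]
contact_force: [-0.6, 0.0, 0.3]
gripper_width: 43.4
```

```bash
python3 look.py w17 220 220 420 370 4
```

```text
t 17.37 pos [570.02 -23.48  31.32] yaw_y 106.23 F [-0.6  0.   0.3] M [-0.07 -0.1   0.04] w 43.44 j6 -1.53
t 17.42 pos [569.78 -23.53  31.28] yaw_y 106.42 F [-0.4 -1.   0.3] M [-0.08 -0.04 -0.  ] w 43.74 j6 -1.527
```

View pics/w17.png

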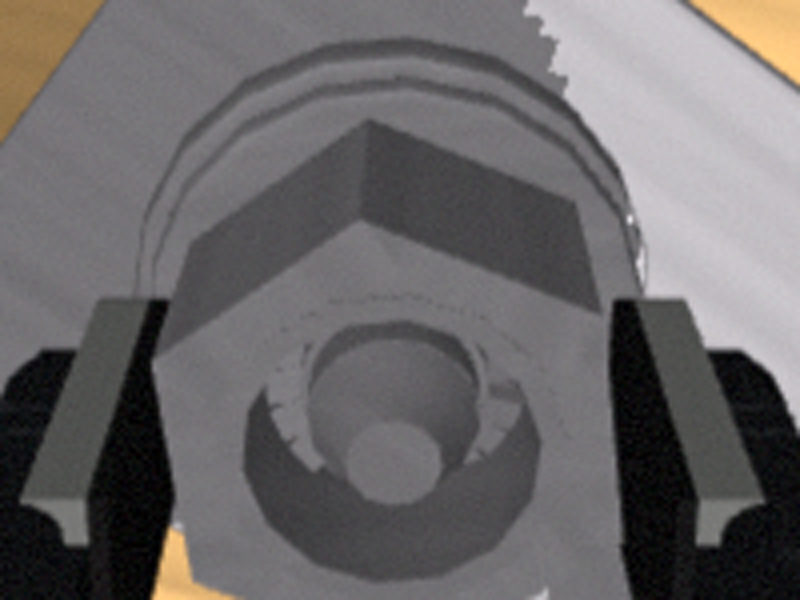

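{"api": "step_arm", "payload": {
  "series": [
    [0,0,0,0,0,-0.04],
    [0,0,0,0,0,-0.08],
    [0,0,-0.001,0,0,-0.12],
    [0,0,-0.001,0,0,-0.16],
    [0,0,-0.001,0,0,-0.16]
  ]
}}

```text
clock: 17.83
position: [569.5, -23.6, 30.7]
ee_rot: [-0.017, 1.0, -0.0, -0.0]
contact_force: [0.8, 0.5, -0.3]
gripper_width: 43.6
```

```bash
python3 look.py w18 220 220 420 370 4
```

```text
t 17.83 pos [569.53 -23.58  30.73] yaw_y 91.96 F [ 0.8  0.5 -0.3] M [-0.   -0.01 -0.02] w 43.58 j6 -1.779
t 17.88 pos [569.48 -23.56  30.77] yaw_y 92.06 F [ 0.8  0.4 -0.4] M [-0.   -0.05  0.02] w 43.09 j6 -1.778
```

View pics/w18.png

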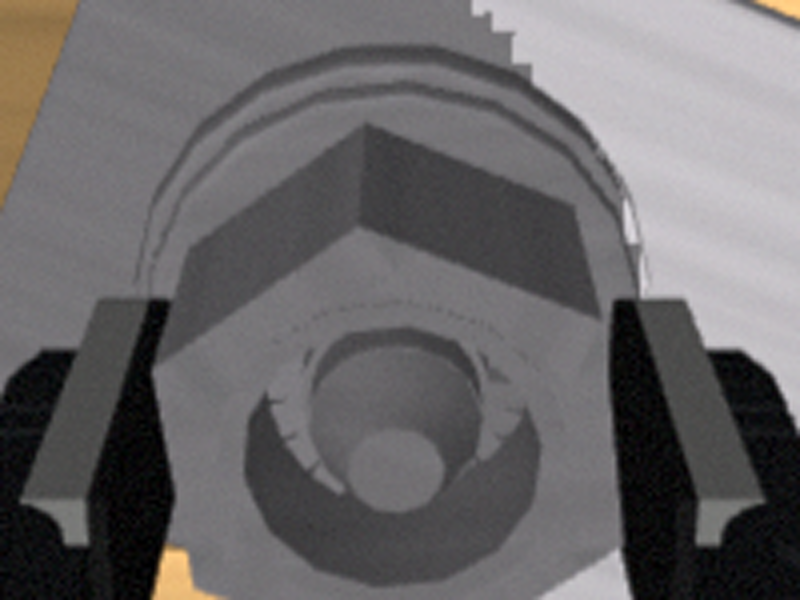

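{"api": "step_arm", "payload": {
  "series": [
    [0,0,0,0,0,-0.04],
    [0,0,0,0,0,-0.08],
    [0,0,0,0,0,-0.11],
    [0,0,0,0,0,-0.11]
  ]
}}

```text
clock: 18.22
position: [569.5, -23.5, 30.8]
ee_rot: [0.069, 0.998, -0.0, -0.0]
contact_force: [0.3, 0.3, -0.2]
gripper_width: 43.7
```

```bash
python3 look.py w19 220 220 420 370 4
```

```text
t 18.22 pos [569.49 -23.51  30.75] yaw_y 82.09 F [ 0.3  0.3 -0.2] M [ 0.05 -0.03  0.02] w 43.71 j6 -1.952
t 18.27 pos [569.54 -23.52  30.79] yaw_y 82.15 F [ 0.1  0.1 -0.5] M [ 0.06 -0.02  0.02] w 43.54 j6 -1.95
```

{"api": "step_arm", "payload": {
  "series": [
    [0,0,0,0,0,-0.04],
    [0,0,0,0,0,-0.08],
    [0,0,0,0,0,-0.11],
    [0,0,0,0,0,-0.11]
  ]
}}

```text
clock: 18.6
position: [569.6, -23.5, 30.8]
ee_rot: [0.155, 0.988, -0.0, -0.0]
contact_force: [-0.1, 0.3, 0.5]
gripper_width: 43.1
```

```bash
python3 look.py w20 220 220 420 370 4
```

```text
t 18.6 pos [569.58 -23.53  30.83] yaw_y 72.18 F [-0.1  0.3  0.5] M [ 0.03 -0.06  0.01] w 43.12 j6 -2.125
t 18.65 pos [569.58 -23.52  30.84] yaw_y 72.25 F [0.6 0.5 0.3] M [-0.05 -0.05  0.02] w 43.6 j6 -2.123
```

View pics/w20.png

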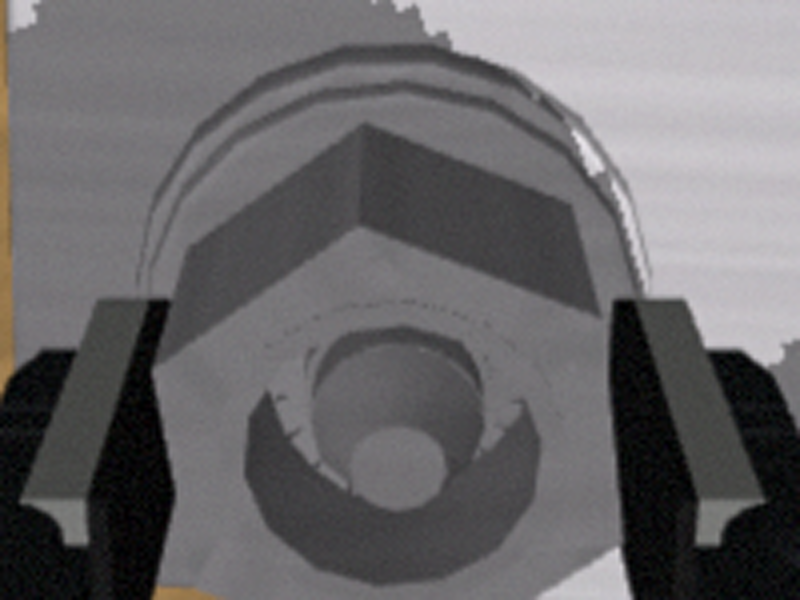

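The nut seems to be on the washer and is taking up axial thread play. Continue in small steps until torque builds.

{"api": "step_arm", "payload": {
  "series": [
    [0,0,0,0,0,-0.04],
    [0,0,0,0,0,-0.08],
    [0,0,0,0,0,-0.11],
    [0,0,0,0,0,-0.11]
  ]
}}

```text
clock: 18.98
position: [569.7, -23.4, 30.9]
ee_rot: [0.24, 0.971, 0.0, 0.0]
contact_force: [-0.7, 0.7, -0.8]
gripper_width: 43.6
```

```bash
python3 look.py w21 220 220 420 370 4
```

```text
t 18.98 pos [569.72 -23.42  30.88] yaw_y 62.28 F [-0.7  0.7 -0.8] M [ 0.18 -0.08 -0.02] w 43.64 j6 -2.297
t 19.03 pos [569.73 -23.43  30.86] yaw_y 62.34 F [ 0.4  1.3 -0.7] M [ 0.22 -0.07 -0.04] w 43.46 j6 -2.296
```

View pics/w21.png

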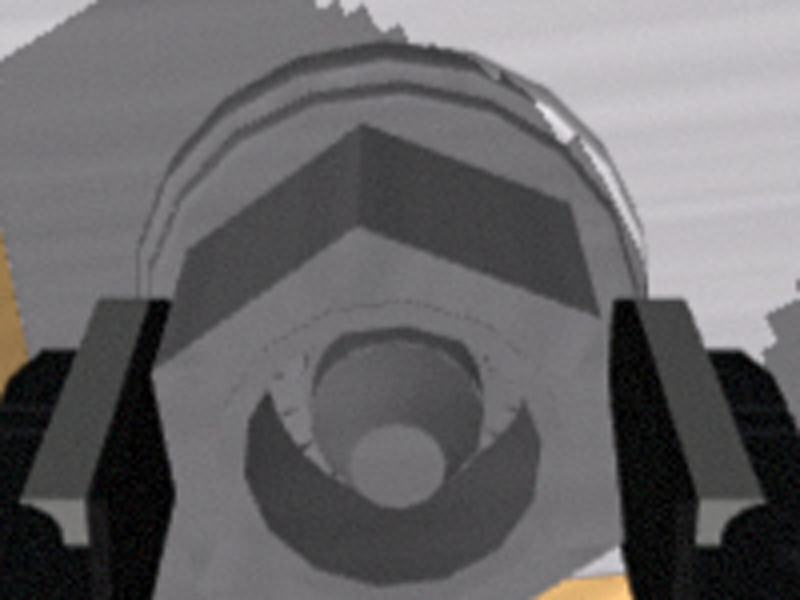

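{"api": "step_arm", "payload": {
  "series": [
    [0,0,0,0,0,-0.03],
    [0,0,0,0,0,-0.06],
    [0,0,0,0,0,-0.09],
    [0,0,0,0,0,-0.09]
  ]
}}

```text
clock: 19.37
position: [569.9, -23.1, 30.9]
ee_rot: [0.306, 0.952, -0.0, 0.0]
contact_force: [0.6, 1.0, 0.0]
gripper_width: 43.7
```

```bash
python3 look.py w22 220 220 420 370 4
```

```text
t 19.37 pos [569.94 -23.13  30.94] yaw_y 54.35 F [0.6 1.  0. ] M [ 0.64 -0.07  0.64] w 43.7 j6 -2.437
t 19.42 pos [569.97 -23.13  30.98] yaw_y 54.36 F [1.2 1.7 0. ] M [ 0.69 -0.14  0.71] w 43.45 j6 -2.436
```

View pics/w22.png

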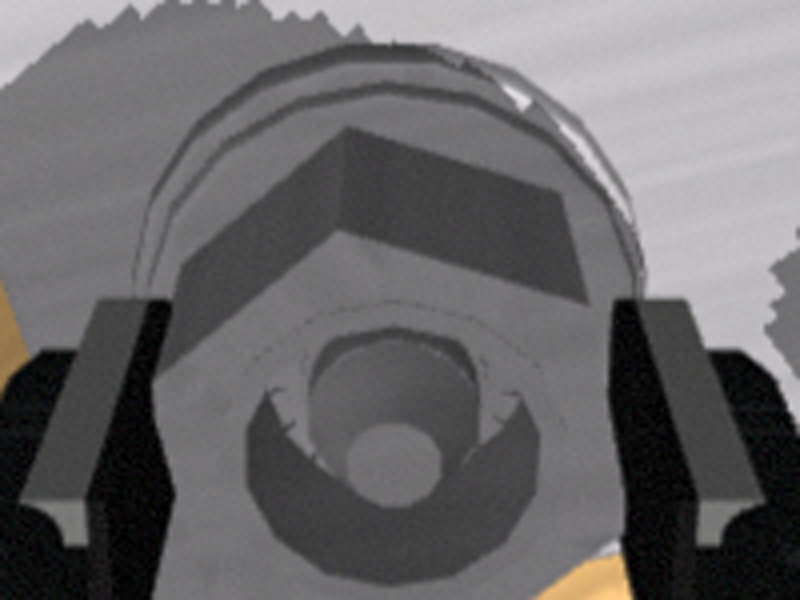

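Torque about z has risen to 0.7 N·m and the nut no longer follows, so it has stopped. A touch more, then release.

{"api": "step_arm", "payload": {
  "series": [
    [0,0,0,0,0,-0.02],
    [0,0,0,0,0,-0.03],
    [0,0,0,0,0,-0.03]
  ]
}}

```text
clock: 19.67
position: [570.4, -23.4, 31.0]
ee_rot: [0.329, 0.944, 0.0, 0.001]
contact_force: [2.4, 0.5, -2.4]
gripper_width: 43.8
```

```bash
python3 -c "
from h import *
st()"
```

```text
t 19.67 pos [570.4  -23.41  31.02] yaw_y 51.62 F [ 2.4  0.5 -2.4] M [ 0.31 -0.66  1.2 ] w 43.83 j6 -2.485
```

{"api": "step_arm", "payload": {
  "series": [
    [0,0,0,0,0,0],
    [0,0,0,0,0,0],
    [0,0,0,0,0,0],
    [0,0,0.03,0,0,0],
    [0,0,0.1,0,0,0],
    [0,0,0.2,0,0,0],
    [0,0,0.25,0,0,0],
    [0,0,0.25,0,0,0],
    [0,0,0.25,0,0,0]
  ],
  "jaw": 0.5
}}

```text
clock: 20.42
position: [570.0, -23.5, 132.3]
ee_rot: [0.331, 0.944, 0.001, 0.001]
contact_force: [-0.1, -0.3, -0.7]
gripper_width: 63.8
```

```bash
python3 look.py w23 220 140 420 290 4; python3 -c "
from h import *
d=arm.get_image('scene');save(d,'sc1',(240,220,400,340),5)
d=arm.get_image('top');save(d,'top1')"
```

```text
t 20.42 pos [569.97 -23.52 132.35] yaw_y 51.3 F [-0.1 -0.3 -0.7] M [0.06 0.   0.01] w 63.85 j6 -2.488
t 20.47 pos [568.96 -23.67 130.81] yaw_y 51.29 F [0.2 0.3 0.2] M [-0.04  0.03  0.02] w 64.32 j6 -2.488
```

View pics/w23.png

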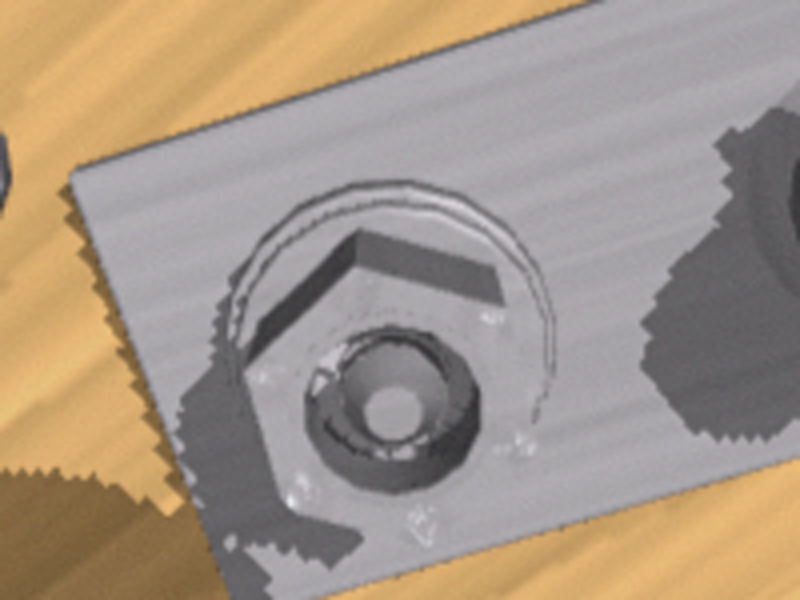

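View pics/sc1.png

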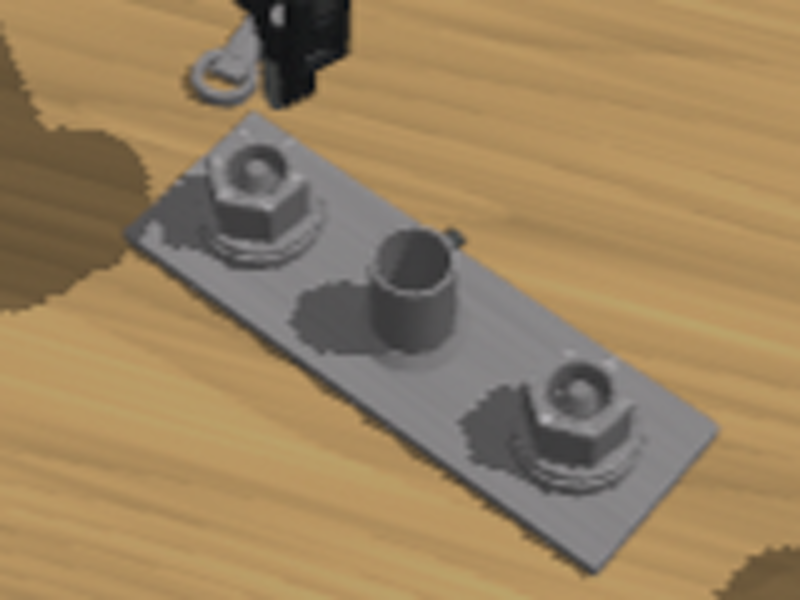

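View pics/top1.png

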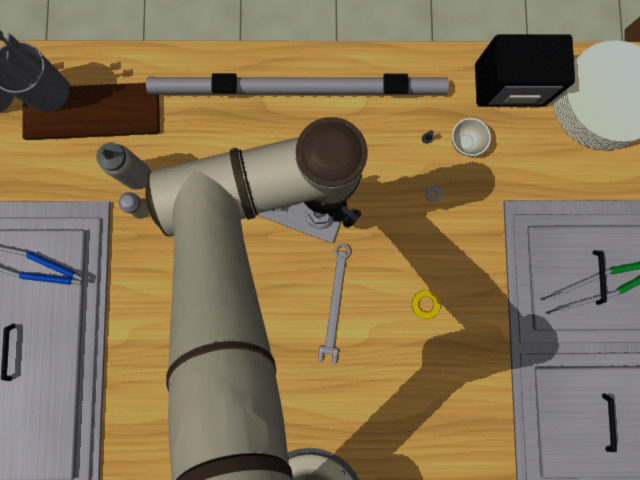

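The scene crop shows the new nut and washer at (258,205), sitting just like the finished pair at (580,420). The tip is centred in the bore, the bystanders are where they were, and the gripper is clear.

```bash
python3 -c "
from h import *
print(arm.job_done());st()"
```

```text
the job is handed in; nothing more can be done
None
the job is handed in; nothing more can be done
```

The washer and nut are on the bare stud, the nut is finger-tight on the washer, and I handed the job in at about 20.5 s of the 64 s allowed.

- **Washer:** I lowered it over the stud and released it just above the plate. The wrist camera then showed it lying flat around the stud.
- **Nut, backwards turn:** I set the nut on the ridges, with its underside at about 29.8 mm. I loosened the jaws so they turned it like a slack wrench and the nut could drop on its own. After about 30° anticlockwise it fell roughly 5–6 mm, seen in the wrist camera and as the contact force vanishing.
- **Nut, clockwise run:** I ran it down until it stopped on the washer, with the torque rising to 1.2 N·m, then opened the jaws and lifted clear.

**Last checks:**
- In the scene view the new nut and washer look seated like the finished pair on the second stud.
- The bystanders I could see were where they had been: the spanner, small washer, bolt, ramekin, shaker and sauce bottle. The arm hid part of the counter in the top view, so I did not re-check the red nut.
- One thing disagreed: the nut turned about 30° further than the 180° expected before it tightened. It did not sink any lower over that stretch, so I took it as axial play in the thread.

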